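# Hang the basket of turned knobs at the blow-off stand and hold the air valve half open

## Task

Hang the metal basket of turned wooden knobs by its handle on the double hook of the blow-off stand and let go of it, with the knobs still inside; then push the spring-loaded paddle of the air valve down to half travel, where the top of its round pad is level with the top of the thin gauge pin beside it, without ever bottoming it. Finish while still holding the paddle there, because it springs back when released; leave the other things on the bench where they are.

Things in the scene. Friction and masses are not known exactly. Their poses are not given: they have to be found in the camera images.
- basket: Loose sheet-metal basket 100 (x) x 160 (y) x 60 (z) mm, walls 3 mm, about 0.4 kg plus knobs; same when turned by half a turn. Origin: centre of its underside, z up. A stiff steel handle (10 mm round bar, does not fold) rises from the middles of its short sides; its top runs straight along y, 62 mm either side of the centre, bar axis 150 mm above the underside.
- bail (a point): Centre of the basket handle's straight top bar, 150 mm above the basket's underside. Here the bar carries a wooden grip 14 mm (x) x 40 mm (y) x 18 mm (z), to be pinched across its 14 mm, from above, along the basket's x. Axes as the basket's.
- knob0: One of three turned wooden knobs standing loose in the basket, 36 mm diameter, 33 mm tall, about 25 g; origin at the centre of its foot.
- knob1: One of three turned wooden knobs standing loose in the basket, 36 mm diameter, 33 mm tall, about 25 g; origin at the centre of its foot.
- knob2: One of three turned wooden knobs standing loose in the basket, 36 mm diameter, 33 mm tall, about 25 g; origin at the centre of its foot.
- stand: Fixed stand: base 140 x 140 x 12 mm, 25 mm square post, two parallel 8 mm hook prongs 198 mm up, 38 mm either side of the middle (y), pointing along the stand's -x, roughly to the robot. Valleys 90 mm in front of the post axis; tips 115 mm in front, turned up to 214 mm (highest point). Nozzle stub to 36 mm in front, 152 mm up. Origin: centre of the base's underside; x points away from the robot.
- seat (a point): Where the handle bar's centre (point bail) rests when hung: midway between the prongs, over the valleys, 90 mm in front of the post, 195 mm above the table. Axes as the stand's; the hung basket's y is along the stand's y. Come in from the tips along the stand's +x with the bar axis at 224 mm or more and the basket's rim below the prongs (180 mm), then go down.
- valve: Fixed air valve: base 210 x 75 x 10 mm, aluminium housing 60 x 55 x 45 mm at its rear, and a steel paddle hinged 20 mm behind (+x of) the origin, 75 mm above the table, pointing along the valve's -x, roughly to the robot, with a round black rubber pad 44 mm in diameter centred 120 mm from the hinge. Origin on the table, z up.
- pad (a point): Centre of the top face of the paddle's round pad (moves with the paddle). At rest it is 109 mm above the table and 96 mm in front (-x) of the valve's origin; at half travel 85 mm above the table and 100 mm in front; at the bottom stop 61 mm above the table.
- gauge (a point): Centre of the top of the fixed gauge pin, 9 mm thick, top 85 mm above the table, standing 48 mm to the side (valve's +y) of the pad's middle. At half travel the pad's top is level with it.
- lever (a joint): Paddle angle: 0 at rest (sloping 0.2 rad up to the pad), grows as the pad is pushed down, 0.2 rad at half travel (level), 0.4 rad at the bottom stop. The spring needs about 2.5 N on the pad to start, 7.5 N at half travel, 12.5 N at the stop, and drives the paddle back when released.
- glue: Bystander: pale plastic bottle with black cap, 60 mm diameter, 160 mm tall. Origin under its centre.
- wax: Bystander: metal tin, 66 mm diameter, 70 mm tall. Origin under its centre.
- chisel: Bystander: chisel with wooden handle lying on the bench, 250 mm long, 26 mm high.
- sander: Bystander: cork sanding block 110 x 60 x 31 mm. Origin under its centre.
- mallet: Bystander: wooden mallet lying on the bench, head 100 x 130 x 80 mm, handle 150 mm clear of it.
- offcut: Bystander: wood offcut 160 x 70 x 45 mm. Origin under its centre.
- square: Bystander: try square lying flat, wooden stock 120 x 22 x 18 mm, steel blade 180 mm.

How it is judged:
On the way:
1. the basket hangs on both hook prongs by its handle, let go, knobs inside (distance between bail and seat below 0.018 m and height (world z) of basket above 0.03 m and angle between basket's own z axis and vertical below 0.2 rad and contact force between basket and stand above 1.5 N and contact force between basket and the arm below 0.1 N and contact force between basket and the fingers below 0.1 N and linear speed of basket below 0.05 m/s and x of knob0 in the frame of basket between -0.05 and 0.05 m and y of knob0 in the frame of basket between -0.08 and 0.08 m and z of knob0 in the frame of basket between -0.005 and 0.06 m and x of knob1 in the frame of basket between -0.05 and 0.05 m and y of knob1 in the frame of basket between -0.08 and 0.08 m and z of knob1 in the frame of basket between -0.005 and 0.06 m and x of knob2 in the frame of basket between -0.05 and 0.05 m and y of knob2 in the frame of basket between -0.08 and 0.08 m and z of knob2 in the frame of basket between -0.005 and 0.06 m and value of joint lever below 0.08 rad), for 0.3 s.
At the end, for the whole second after the job is handed in: Basket hangs still on both prongs, untouched (handle centre within 18 mm of the seat, upright within 0.2 rad), knobs inside; the robot pushes the valve with over 3 N and holds the paddle steady between 0.14 and 0.26 rad (pad within about 7 mm of the gauge pin's top) (distance between bail and seat below 0.018 m and height (world z) of basket above 0.03 m and angle between basket's own z axis and vertical below 0.2 rad and contact force between basket and stand above 1.5 N and contact force between basket and the arm below 0.1 N and contact force between basket and the fingers below 0.1 N and linear speed of basket below 0.05 m/s and x of knob0 in the frame of basket between -0.05 and 0.05 m and y of knob0 in the frame of basket between -0.08 and 0.08 m and z of knob0 in the frame of basket between -0.005 and 0.06 m and x of knob1 in the frame of basket between -0.05 and 0.05 m and y of knob1 in the frame of basket between -0.08 and 0.08 m and z of knob1 in the frame of basket between -0.005 and 0.06 m and x of knob2 in the frame of basket between -0.05 and 0.05 m and y of knob2 in the frame of basket between -0.08 and 0.08 m and z of knob2 in the frame of basket between -0.005 and 0.06 m and value of joint lever between 0.14 and 0.26 rad and velocity of joint lever between -0.1 and 0.1 rad/s and contact force between any of the arm, the fingers and valve above 3 N); the arm keeps its last pose, push and grip.
It fails at once if the paddle is pushed to its bottom stop (past 0.37 rad) (value of joint lever above 0.37 rad).
It fails at once if a bystander is moved by more than 30 mm (distance of any of glue, wax, chisel, sander, mallet, offcut, square from where it was at the start of the episode above 0.03 m).
It also fails if it takes over 58 s, if anything falls off the work surface, if the arm or the gripper's body presses on something with over 40 N, if the wrist force passes 120 N, or if a joint passes its speed limit or range.

## Robot

A 6-joint arm with a two-finger parallel gripper is mounted at the origin on the work surface. World frame = base frame: x ahead of the robot, y to its left, z up, the work surface at z = 0. Lengths are in m, angles in rad, forces in N, time in s.
With the tool pointing down it reaches from about 0.425 to 0.95 m from the base axis. Payload 3.5 kg.
Tool frame: the origin (TCP) lies midway between the tips of the shut fingers; the grasp point (between the pads) lies 19 mm behind it (ctrl.tcp_to_grasp is the distance from the TCP to the grasp point, in m); z points along the fingers, x is the direction in which the jaws open and shut, and the axes are right-handed (so a half turn about z gives the same grasp; the last joint's range is limited). The gripper opens to 85 mm and grips with 20 to 120 N. Pads are 22 mm wide; open, the fingers measure 114 mm over their backs; the gripper's body (76 mm by 85 mm) begins 54 mm behind the grasp point. The pads swing forward as they close: fully open they stand 13 mm farther back than shut.
Start: joints at [-0.15, 0.286, 1.577, -0, 1.279, -0.15], TCP at [0.675, 0, 0.194] pointing down, gripper open.
Joint ranges: [-2.77, 2.77], [-0.9, 2.22], [0.21, 2.48], [-1.53, 4.67], [0.24, 2.81], [-2.84, 2.84]. Speed limits (rad/s): [2.79, 2.79, 3.14, 3.14, 3.14, 3.14].

## Interface

Orientations are given as a unit quaternion [x, y, z, w].
In Python, from plant import ctrl, cams, workorder, spotter gives the robot as it stands. The module is installed in compiled form; this text tells all that it offers.
- The arm moves only by the tool send_rows, never from a script. Its argument "motion" is one flat list of numbers, 5 for each row, row after row: the shift along the tool's x, y, z in cm, then the turn about the tool's z in rad, then the finger opening in cm, from 0 to 8.54. In form: [tx, ty, tz, spin, gripper, tx, ty, tz, spin, gripper, ...]. A call has 1 to 12 rows; each row shifts and turns the pose as measured when the row begins, along the tool's axes as they then stand; what a row does not reach is not made up. A row lasts 1/10 s, in which the tool goes at most 50 mm and 8.59 degrees, less where a joint would pass 70% of its speed; a pose out of reach is approached as far as the arm can. A call is refused whole if a number of a shift passes 5 or a number of a turn 0.15, either way. A call with a gripper value outside its range is refused whole. The fingers move at their own pace and stop on an object; "grip_force" is the grip in N (left out, the last holds). Time passes only in rows, so rows that do not move let the fingers close. It gives the time, the measured TCP pose, the force and the opening at its end, in the units of the state.
- ctrl.get_state(): the state, without advancing time (a new reading comes with each control period).
- cams.read_camera(name): name is "scene" or "side" or "wrist"; returns (picture, depth): 480x640x3 uint8, red, green, blue; 480x640 float32, m along the optical axis (not along the pixel's ray), 0 where there is no reading.
- cams.camera_params(name): a dict with "fx", "fy", "cx", "cy" (pixels), "xyz" and "attitude" of the camera in the world; the wrist camera has in their place "mount" (4x4, takes a point from camera to tool coordinates, whose origin is the TCP and whose axes are the tool frame's). Camera axes: x right, y down, z forward; pixel columns grow to the right and rows downward; lengths in m; the calibration is good to about 2 mm. A picture is of the moment at which its call begins: read the wrist's pose just before it. camera_params takes no time and is no camera call.
- workorder.sign_off(): hands the job in, once; it reports no verdict.
Trained networks look in the newest picture that a camera, given by its name, has taken for a name from the list of things; names that differ only in an ending like _2 or _b are one class to them, and where a whole thing is asked for, a point or a joint stands for the part that bears it (a point fixed in the world has none). Each returns a list of dicts, best first, with "conf" (0 to 1); they miss things now and then, are a little off and sometimes report something else, mostly with a low value. They report only what shows in the picture. A call takes as long as a camera call.
- spotter.trace(target, camera): "mask" (480x640 bool, what is visible of it) and "bbox" ([left, top, width, height] in pixels, round what is visible of it).
The state is a dict: "time": time; "qpos": joint angles; "dq": joint speeds; "joint_efforts": joint torques, N m; "eef_pos": TCP position; "tcp_rot": TCP orientation; "contact_force": force on the tool from outside, world axes, zero at the start; "wrist_torque": the same for the moment, N m; "opening": opening from 0.0 (shut) to 1.0 (fully open).
Only numpy, scipy, OpenCV 4.12 (cv2) and the standard library are available. Lean on these libraries where they do the work, as an engineer would, in place of code of your own. Each camera call takes 0.05 s, during which the arm holds its last target.

## Working session

There is one attempt and no reset: what is moved stays moved. The work goes in short steps, Python scripts to look and compute and a tool call to move; the robot and the scene stay as the last step left them, time stands still between calls to the robot, and variables do not carry over. Pictures are saved under pics/ and viewed, and the job is handed in when it is done.

Besides the shell and the picture viewer there is one more tool, called after "Emit:" as name(argument=value, ...) on one line, values as JSON. send_rows: Moves the arm, as the interface text tells. Its arguments: {"type":"object","properties":{"motion":{"type":"array","items":{"type":"number"}},"grip_force":{"type":"number"}},"required":["motion"]}

```bash
mkdir -p pics; cat > h.py <<'E'
import numpy as np, cv2
from scipy.spatial.transform import Rotation as R
from plant import ctrl, cams, workorder, spotter
def campose(name, st=None):
    p=cams.camera_params(name); T=np.eye(4)
    if name=='wrist':
        st=st or ctrl.get_state()
        W=np.eye(4); W[:3,:3]=R.from_quat(st['tcp_rot']).as_matrix(); W[:3,3]=st['eef_pos']
        return p, W@np.array(p['mount'])
    a=np.array(p['attitude']); T[:3,:3]=a if a.shape==(3,3) else R.from_quat(a).as_matrix(); T[:3,3]=p['xyz']
    return p,T
def shot(name):
    st=ctrl.get_state(); img,d=cams.read_camera(name); p,T=campose(name,st); return img,d,p,T
def cloud(d,p,T,mask=None):
    m=d>0
    if mask is not None: m&=mask
    v,u=np.nonzero(m); z=d[v,u]
    P=np.c_[(u-p['cx'])/p['fx']*z,(v-p['cy'])/p['fy']*z,z]
    return P@T[:3,:3].T+T[:3,3],u,v
def proj(X,p,T):
    c=(np.atleast_2d(X)-T[:3,3])@T[:3,:3]
    return np.c_[c[:,0]/c[:,2]*p['fx']+p['cx'],c[:,1]/c[:,2]*p['fy']+p['cy']]
def save(n,img): cv2.imwrite('pics/'+n+'.png',cv2.cvtColor(img,cv2.COLOR_RGB2BGR))
E
python3 - <<'E'
from h import *
s=ctrl.get_state(); print(s, ctrl.tcp_to_grasp)
for n in ['scene','side','wrist']:
    i,d,p,T=shot(n); save(n+'0',i); np.savez('/tmp/'+n+'0',i=i,d=d,T=T); print(n,p)
E
```

```text
{'time': 0.0, 'qpos': array([-1.50012109e-01,  2.87158450e-01,  1.57818771e+00,  4.98710254e-06,
        1.27861336e+00, -1.50006386e-01]), 'dq': array([ 0.00128852,  0.00185312,  0.00078902,  0.00140371,  0.00014319,
       -0.00035756]), 'joint_efforts': array([-1.79628755e-04, -4.05981302e+01, -2.92628127e+01, -1.54224781e-04,
        5.81841552e-03,  3.74769741e-06]), 'eef_pos': array([6.74246993e-01, 1.36621295e-04, 1.92146306e-01]), 'tcp_rot': array([ 9.99999300e-01, -3.58262110e-06, -1.16978610e-03, -1.79221069e-04]), 'contact_force': array([-0.0594091 ,  0.19199138, -0.17172856]), 'wrist_torque': array([ 0.01964126, -0.02125243, -0.04668077]), 'opening': 0.998199882994927} 0.0187
scene {'fx': 485.7317982295279, 'fy': 485.7317982295279, 'cx': 321.4892645954845, 'cy': 238.5702298635419, 'xyz': array([1.23868913, 0.79907411, 1.19492219]), 'attitude': array([ 0.32018428,  0.86290371, -0.36395063, -0.14289559])}
side {'fx': 577.708778171534, 'fy': 577.708778171534, 'cx': 319.88151047691497, 'cy': 236.1930064680601, 'xyz': array([ 0.02076194, -0.9862922 ,  1.16306035]), 'attitude': array([ 0.89221942, -0.21265039,  0.09383721, -0.38719362])}
wrist {'fx': 406.46910885229215, 'fy': 406.46910885229215, 'cx': 322.37307510512886, 'cy': 240.9172425598663, 'mount': array([[ 9.99999971e-01,  2.34673523e-04,  5.49053313e-05,
         7.80144741e-04],
       [-2.40859807e-04,  9.65028822e-01,  2.62143689e-01,
        -6.48047056e-02],
       [ 8.53295591e-06, -2.62143695e-01,  9.65028851e-01,
        -1.80712415e-01],
       [ 0.00000000e+00,  0.00000000e+00,  0.00000000e+00,
         1.00000000e+00]])}
```

View pics/scene0.png

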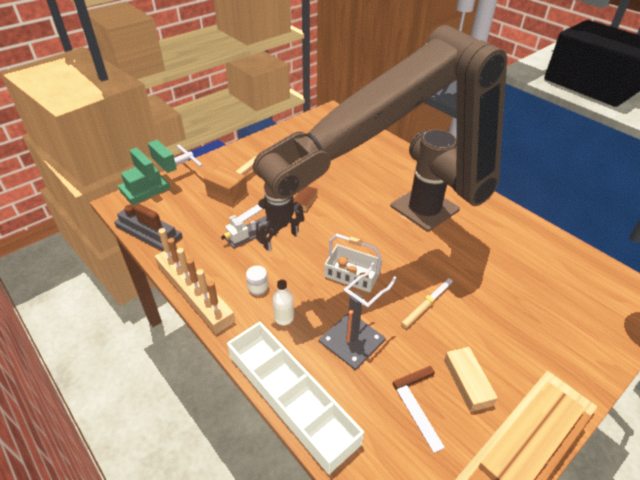

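View pics/side0.png

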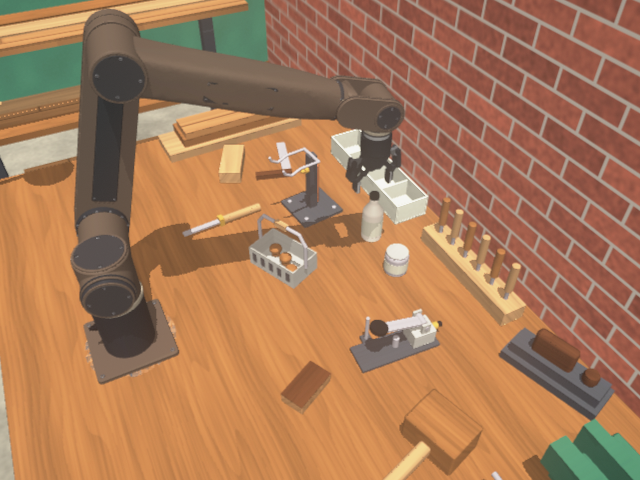

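View pics/wrist0.png

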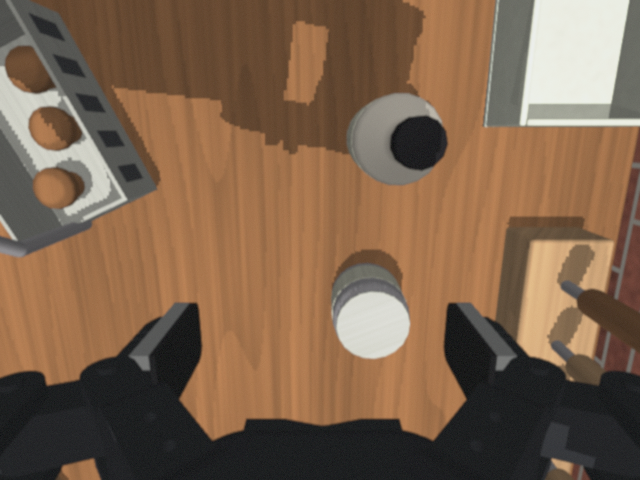

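The scene camera shows the basket at about (352,268) and the stand at (352,335). The side camera shows the basket at (283,258), the stand at (312,195) and the valve at (397,338), pad at (378,327). The wrist view has the wax and glue below the gripper and the basket at its left edge. Next I'll measure from the fixed views.

```bash
python3 - <<'E'
from h import *
for n in ['side','scene']:
    i,d,p,T=shot(n); out={}; vis=i.copy()
    for t in ['basket','bail','stand','valve','pad','gauge','glue','wax','chisel','sander','mallet','offcut','square']:
        try: r=spotter.trace(t,n)
        except Exception as e: print(t,e); continue
        if not r: print(n,t,'none'); continue
        m=np.array(r[0]['mask']); out[t]=m
        P,u,v=cloud(d,p,T,m)
        print(n,t,[round(x['conf'],2) for x in r],r[0]['bbox'],np.percentile(P,[2,50,98],axis=0).round(3).tolist() if len(P) else None)
    np.savez('/tmp/%sm'%n,i=i,d=d,T=T,**out)
E
```

```text
side basket [0.85] [247.3, 213.3, 70.0, 72.9] [[0.37, -0.023, -0.002], [0.439, 0.066, 0.035], [0.512, 0.154, 0.155]]
side bail [0.65] [249.6, 212.0, 66.8, 76.5] [[0.368, -0.024, -0.002], [0.439, 0.066, 0.036], [0.511, 0.153, 0.155]]
side stand [0.88, 0.54] [269.4, 145.4, 69.8, 80.9] [[0.53, 0.181, -0.001], [0.612, 0.243, 0.012], [0.689, 0.327, 0.201]]
side valve [0.62] [351.2, 307.5, 88.8, 61.4] [[0.467, -0.353, -0.002], [0.561, -0.32, 0.011], [0.67, -0.262, 0.108]]
side pad none
side gauge [0.82] [347.4, 307.9, 91.8, 65.0] [[0.468, -0.353, 0.001], [0.561, -0.32, 0.011], [0.661, -0.263, 0.109]]
side glue [0.94] [360.6, 189.8, 23.0, 52.8] [[0.691, 0.028, 0.003], [0.71, 0.043, 0.081], [0.743, 0.073, 0.159]]
side wax [0.73] [382.4, 245.1, 30.9, 31.2] [[0.679, -0.122, -0.001], [0.702, -0.103, 0.055], [0.739, -0.06, 0.072]]
side chisel [0.8] [184.7, 202.8, 75.4, 33.6] [[0.234, 0.292, -0.004], [0.361, 0.306, 0.015], [0.466, 0.33, 0.026]]
side sander none
side mallet [0.7, 0.45] [386.5, 390.0, 96.0, 89.6] [[0.385, -0.632, 0.01], [0.497, -0.582, 0.076], [0.575, -0.502, 0.082]]
side offcut [0
[... 1064 characters left out ...]
.95] [248.9, 267.1, 20.3, 27.2] [[0.694, -0.111, 0.006], [0.725, -0.071, 0.061], [0.75, -0.053, 0.074]]
scene chisel [0.91] [399.9, 279.9, 52.9, 51.1] [[0.239, 0.292, -0.002], [0.385, 0.314, 0.019], [0.479, 0.33, 0.028]]
scene sander [0.69] [293.8, 184.0, 22.5, 22.4] [[0.275, -0.353, 0.009], [0.329, -0.315, 0.031], [0.372, -0.276, 0.037]]
scene mallet [0.84] [200.6, 155.1, 54.2, 47.0] [[0.385, -0.614, 0.004], [0.535, -0.542, 0.063], [0.588, -0.486, 0.085]]
scene offcut [0.87] [445.5, 347.0, 52.8, 61.0] [[0.431, 0.481, 0.004], [0.492, 0.564, 0.043], [0.542, 0.636, 0.049]]
scene square [0.57, 0.42] [392.2, 365.9, 52.7, 86.3] [[0.539, 0.431, -0.002], [0.646, 0.499, 0.008], [0.691, 0.62, 0.021]]
```

```bash
python3 - <<'E'
from h import *
C={}
for n in ['side','scene']:
    z=np.load('/tmp/%sm.npz'%n); p,T=campose(n); P,u,v=cloud(z['d'],p,T); C[n]=P
def sel(P,x,y,zz): return P[(P[:,0]>x[0])&(P[:,0]<x[1])&(P[:,1]>y[0])&(P[:,1]<y[1])&(P[:,2]>zz[0])&(P[:,2]<zz[1])]
def rep(l,Q):
    if len(Q)<3: print(l,len(Q)); return
    r=cv2.minAreaRect(Q[:,:2].astype(np.float32))
    b=cv2.fitLine(Q[:,:2].astype(np.float32),cv2.DIST_HUBER,0,.01,.01).ravel()
    print(l,len(Q),'med',np.median(Q,0).round(4),'rect c',np.round(r[0],4),'sz',np.round(r[1],4),'ang',round(r[2],1),'line ang',round(np.degrees(np.arctan2(b[1],b[0])),1), 'zr',np.percentile(Q[:,2],[5,95]).round(3))
for n in C:
    P=C[n]
    rep(n+' grip',sel(P,(.36,.54),(-.04,.17),(.135,.17)))
    rep(n+' rim',sel(P,(.35,.54),(-.04,.17),(.05,.066)))
    rep(n+' prongs',sel(P,(.5,.68),(.15,.33),(.185,.23)))
    rep(n+' tips',sel(P,(.5,.68),(.15,.33),(.205,.23)))
    rep(n+' post',sel(P,(.57,.68),(.19,.33),(.03,.13)))
    rep(n+' base',sel(P,(.5,.75),(.15,.36),(.007,.017)))
    rep(n+' vpad',sel(P,(.45,.7),(-.37,-.24),(.095,.125)))
    rep(n+' vhi',sel(P,(.45,.7),(-.37,-.24),(.06,.125)))
    rep(n+' vbase',sel(P,(.44,.7),(-.39,-.24),(.006,.016)))
for n in C:
    z=np.load('/tmp/%sm.npz'%n); i=z['i']
    for k,(x,y) in {'side':{'b':(280,240),'v':(395,335)},'scene':{'b':(350,290),'v':(250,225)}}[n].items():
        c=i[y-60:y+60,x-75:x+75]; save(n+'_'+k,cv2.resize(c,None,fx=5,fy=5,interpolation=cv2.INTER_CUBIC))
E
```

```text
side grip 251 med [0.4408 0.0585 0.1513] rect c [0.4407 0.0634] sz [0.0189 0.1519] ang 21.5 line ang -65.1 zr [0.139 0.159]
side rim 402 med [0.4329 0.0648 0.0559] rect c [0.4412 0.064 ] sz [0.1073 0.1756] ang 23.9 line ang -68.7 zr [0.051 0.062]
side prongs 344 med [0.5913 0.2478 0.1971] rect c [0.5691 0.2468] sz [0.1319 0.0911] ang 6.1 line ang -24.9 zr [0.188 0.206]
side tips 19 med [0.5095 0.2163 0.2082] rect c [0.5623 0.2452] sz [0.1175 0.0894] ang 5.7 line ang -83.8 zr [0.206 0.212]
side post 323 med [0.6174 0.2443 0.0828] rect c [0.62   0.2492] sz [0.0319 0.0367] ang 61.6 line ang -17.2 zr [0.034 0.124]
side base 931 med [0.6078 0.2379 0.0103] rect c [0.6401 0.2653] sz [0.188  0.1682] ang 8.3 line ang -27.3 zr [0.007 0.015]
side vpad 290 med [ 0.5173 -0.314   0.106 ] rect c [ 0.5266 -0.3123] sz [0.0432 0.0642] ang 86.6 line ang -0.3 zr [0.096 0.111]
side vhi 818 med [ 0.568  -0.3164  0.088 ] rect c [ 0.5732 -0.3117] sz [0.0748 0.1523] ang 73.6 line ang -7.7 zr [0.072 0.11 ]
side vbase 1342 med [ 0.5358 -0.3171  0.0088] rect c [ 0.5683 -0.3055] sz [0.0981 0.2108] ang 85.4 line 
[... 458 characters left out ...]
.2487] sz [0.1244 0.0819] ang 6.5 line ang -83.9 zr [0.206 0.213]
scene post 266 med [0.6371 0.2636 0.0816] rect c [0.6323 0.2611] sz [0.0241 0.0375] ang 51.6 line ang -13.6 zr [0.034 0.126]
scene base 1601 med [0.6412 0.2698 0.012 ] rect c [0.6275 0.2744] sz [0.2202 0.195 ] ang 7.4 line ang -44.4 zr [0.008 0.016]
scene vpad 86 med [ 0.5378 -0.3095  0.1027] rect c [ 0.5538 -0.3121] sz [0.0453 0.0779] ang 83.1 line ang 16.8 zr [0.096 0.112]
scene vhi 341 med [ 0.6001 -0.3099  0.087 ] rect c [ 0.5899 -0.3106] sz [0.0562 0.1494] ang 83.5 line ang -1.4 zr [0.065 0.108]
scene vbase 251 med [ 0.6021 -0.2964  0.0101] rect c [ 0.5797 -0.3173] sz [0.2385 0.1488] ang 1.7 line ang 13.0 zr [0.007 0.015]
```

```bash
python3 - <<'E'
import cv2,numpy as np
a=[cv2.resize(cv2.imread('pics/'+f+'.png'),(400,300)) for f in ['side_b','scene_b','side_v','scene_v']]
cv2.imwrite('pics/mos.png',np.vstack([np.hstack(a[:2]),np.hstack(a[2:])]))
E
```

```text
(no output)
```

View pics/mos.png

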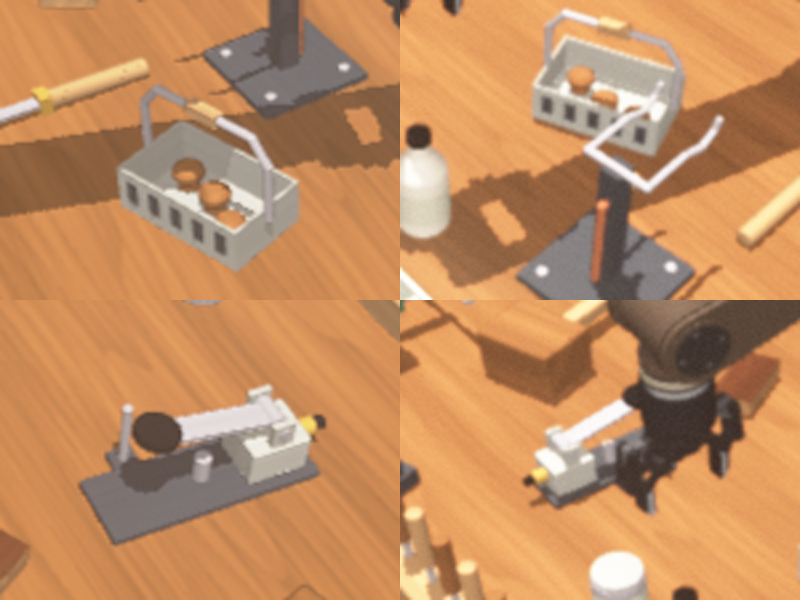

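Emit:
send_rows(motion=[-3.8, -1.1, -1.5, 0, 8.5, -3.8, -1.1, -1.5, -0.1, 8.5, -3.8, -1.1, -1.5, -0.11, 8.5, -3.8, -1.1, -1.5, -0.11, 8.5, -3.8, -1.1, -1.5, -0.11, 8.5, 0, 0, 0, 0, 8.5])

```text
time: 2.15
eef_pos: [0.4744, 0.0306, 0.267]
tcp_rot: [0.975, 0.222, -0.003, -0.001]
contact_force: [0.5, -0.1, 0.3]
opening: 0.995
```

```bash
cat >> h.py <<'E'
def sel(P,x,y,zz): return P[(P[:,0]>x[0])&(P[:,0]<x[1])&(P[:,1]>y[0])&(P[:,1]<y[1])&(P[:,2]>zz[0])&(P[:,2]<zz[1])]
def rep(l,Q):
    if len(Q)<3: print(l,len(Q)); return
    r=cv2.minAreaRect(Q[:,:2].astype(np.float32))
    b=cv2.fitLine(Q[:,:2].astype(np.float32),cv2.DIST_HUBER,0,.01,.01).ravel()
    print(l,len(Q),'med',np.median(Q,0).round(4),'rect c',np.round(r[0],4),'sz',np.round(r[1],4),'ang',round(r[2],1),'line ang',round(np.degrees(np.arctan2(b[1],b[0])),1), 'zr',np.percentile(Q[:,2],[5,95]).round(3))
E
python3 - <<'E'
from h import *
i,d,p,T=shot('wrist'); save('wrist1',i)
P,u,v=cloud(d,p,T)
rep('bar',sel(P,(.36,.54),(-.04,.17),(.135,.17)))
rep('bartop',sel(P,(.36,.54),(-.04,.17),(.150,.17)))
rep('grip',sel(P,(.36,.54),(-.04,.17),(.1565,.17)))
rep('rim',sel(P,(.35,.54),(-.04,.17),(.055,.066)))
rep('prongs',sel(P,(.5,.68),(.15,.33),(.185,.23)))
E
```

```text
bar 3216 med [0.4418 0.0717 0.155 ] rect c [0.4445 0.0659] sz [0.0134 0.1559] ang 24.7 line ang -65.4 zr [0.145 0.16 ]
bartop 2958 med [0.4424 0.0705 0.1553] rect c [0.4445 0.0659] sz [0.0134 0.1353] ang 24.7 line ang -65.3 zr [0.152 0.16 ]
grip 1132 med [0.4442 0.0665 0.159 ] rect c [0.4445 0.0658] sz [0.0134 0.1237] ang 24.7 line ang -65.7 zr [0.158 0.16 ]
rim 2112 med [0.4393 0.0742 0.06  ] rect c [0.4443 0.0656] sz [0.1002 0.1606] ang 24.6 line ang -51.6 zr [0.056 0.061]
prongs 1919 med [0.5548 0.2055 0.1968] rect c [0.5525 0.2066] sz [0.0714 0.0091] ang 6.5 line ang 8.5 zr [0.19  0.202]
```

View pics/wrist1.png

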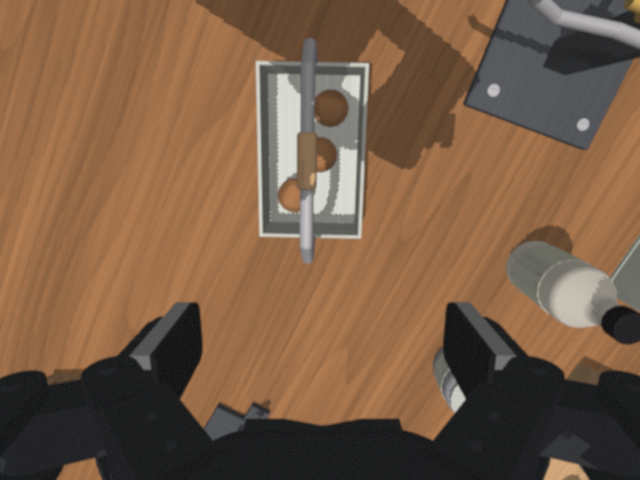

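The wrist view agrees with the fixed cameras. The grip is at pixel (307,160), world (0.4445, 0.0658, top 0.159), and the basket yaw is 24.7°. I'll move above it next.

Emit:
send_rows(motion=[-1.2, -4.5, 0, 0.017, 8.5, 0, 0, 3.0, 0, 8.5, 0, 0, 3.0, 0, 8.5, 0, 0, 0, 0, 8.5])

```text
time: 2.6
eef_pos: [0.4477, 0.0669, 0.2052]
tcp_rot: [0.978, 0.21, -0.001, -0.001]
contact_force: [-0.6, 0.3, 0.5]
opening: 0.996
```

Emit:
send_rows(motion=[-0.3, 0, 2.5, -0.008, 8.5, 0, 0, 2.5, 0, 8.5, 0, 0, 2.3, 0, 8.5, 0, 0, 0, 0, 8.5])

```text
time: 3.0
eef_pos: [0.4499, 0.065, 0.1331]
tcp_rot: [0.977, 0.212, 0.001, -0.0]
contact_force: [-0.6, -0.8, -0.3]
opening: 0.996
```

Emit:
send_rows(motion=[-0.6, 0, 0.4, 0, 8.5, -0.1, 0, 0, 0, 8.5])

```text
time: 3.2
eef_pos: [0.4454, 0.0615, 0.1311]
tcp_rot: [0.977, 0.212, 0.001, -0.0]
contact_force: [-0.5, 0.1, 0.2]
opening: 0.998
```

```bash
python3 - <<'E'
from h import *
i,d,p,T=shot('wrist'); save('wrist2',i)
print(ctrl.get_state()['eef_pos'])
P,u,v=cloud(d,p,T)
rep('grip',sel(P,(.42,.465),(.045,.09),(.150,.17)))
E
```

```text
[0.44634974 0.06144233 0.13202797]
grip 3711 med [0.4427 0.0695 0.159 ] rect c [0.4435 0.0676] sz [0.014  0.0531] ang 24.2 line ang -64.8 zr [0.154 0.16 ]
```

View pics/wrist2.png

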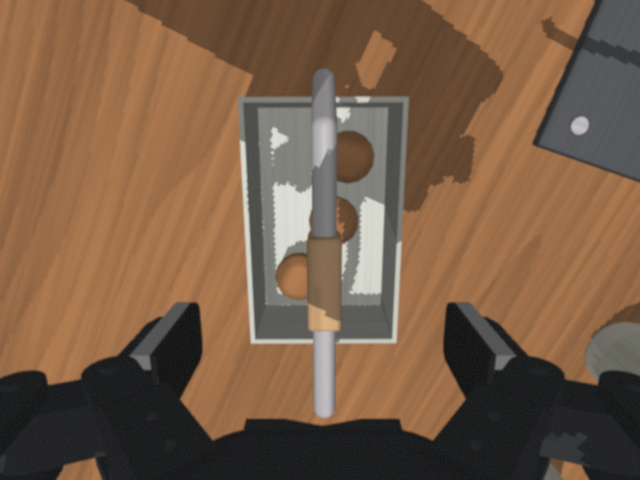

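Emit:
send_rows(motion=[0, -0.5, 0.2, 0, 8.5, 0, 0, 0, 0, 5, 0, 0, 0, 0, 1, 0, 0, 0, 0, 0, 0, 0, 0, 0, 0, 0, 0, 0, 0, 0, 0, 0, 0, 0, 0], grip_force=70)

```text
time: 3.95
eef_pos: [0.4467, 0.0663, 0.134]
tcp_rot: [0.977, 0.212, 0.006, 0.001]
contact_force: [-0.3, 0.4, 0.6]
opening: 0.005
```

```bash
python3 - <<'E'
from h import *
print(ctrl.get_state())
i,d,p,T=shot('wrist'); save('wrist3',i)
i,d,p,T=shot('side'); save('side3',cv2.resize(i[180:300,200:360],None,fx=5,fy=5,interpolation=cv2.INTER_CUBIC))
E
```

```text
{'time': 3.95, 'qpos': array([-7.88128478e-02, -1.73024724e-01,  2.17027031e+00,  1.35707645e-03,
        1.13155519e+00, -5.05772679e-01]), 'dq': array([-0.000881  , -0.00107027,  0.0003897 , -0.00101182, -0.00010028,
        0.00062035]), 'joint_efforts': array([ 1.09531681e-02, -2.08767611e+01, -2.77530670e+01,  2.82802925e-03,
       -2.85358645e-02,  7.83483305e-07]), 'eef_pos': array([0.44671609, 0.06628787, 0.13404471]), 'tcp_rot': array([0.97733966, 0.21157956, 0.00630211, 0.00125313]), 'contact_force': array([-0.29389008,  0.35464188,  0.55205462]), 'wrist_torque': array([ 0.05303553, -0.01296298, -0.00287313]), 'opening': 0.00508606717473653}
```

View pics/wrist3.png

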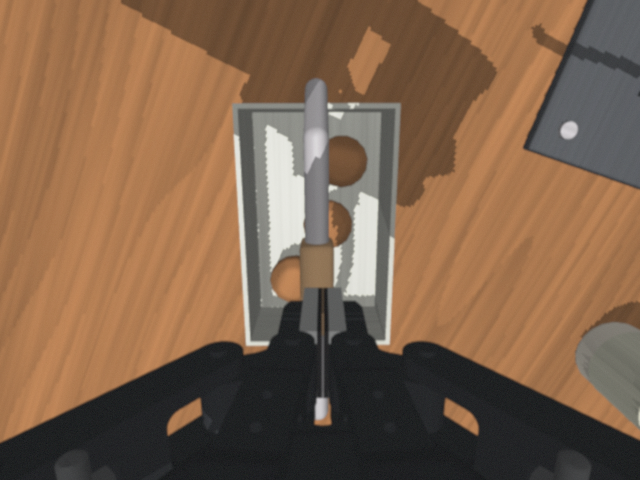

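View pics/side3.png

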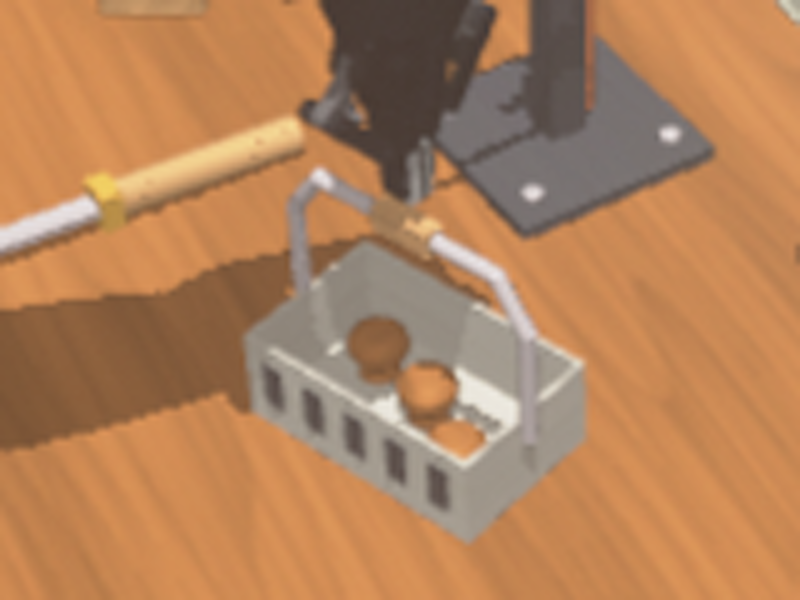

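```bash
python3 - <<'E'
from h import *
i,d,p,T=shot('wrist')
P,u,v=cloud(d,p,T)
for vv in (275,285,292,296,300,310,320):
  for uu in (311,316,332,338):
    k=np.nonzero((u==uu)&(v==vv))[0]
    if len(k): print(uu,vv,P[k[0]].round(4),d[vv,uu])
st=ctrl.get_state(); print(proj(st['eef_pos'],p,T))
rep('bar',sel(P,(.36,.54),(.03,.17),(.140,.1605)))
for n in ['side','scene']:
    i,d,p,T=shot(n); P,u,v=cloud(d,p,T)
    rep(n+' bar',sel(P,(.36,.54),(-.04,.17),(.14,.162)))
    rep(n+' rim',sel(P,(.35,.54),(-.04,.17),(.05,.066)))
    # finger low points
    Q=sel(P,(.42,.47),(.04,.095),(.12,.26)); h=np.histogram(Q[:,2],bins=np.arange(.12,.26,.01)); print(h[0])
    print(proj(st['eef_pos'],p,T))
E
```

```text
316 275 [0.441  0.0723 0.1582] 0.16580607
332 275 [0.4468 0.0751 0.1588] 0.16534221
338 275 [0.4798 0.0278 0.0052] 0.3285485
311 285 [0.4406 0.068  0.1598] 0.1653215
316 285 [0.4425 0.0689 0.1599] 0.16524945
332 285 [0.4487 0.0711 0.1586] 0.16670339
338 285 [0.484  0.0191 0.0026] 0.33364195
311 292 [0.4386 0.0734 0.1808] 0.14352395
316 292 [0.4402 0.0742 0.181 ] 0.14339027
332 292 [0.4454 0.0763 0.1805] 0.14391394
338 292 [0.4474 0.0773 0.1807] 0.14378983
311 296 [0.4387 0.0734 0.1844] 0.14001575
316 296 [0.4402 0.0742 0.1846] 0.13984327
332 296 [0.4452 0.0765 0.1847] 0.1398448
338 296 [0.4472 0.0773 0.1844] 0.14013438
311 300 [0.4388 0.0733 0.1875] 0.13709629
316 300 [0.4402 0.0742 0.1879] 0.13667995
332 300 [0.4451 0.0765 0.1883] 0.13631724
338 300 [0.4471 0.0771 0.1875] 0.13724095
311 310 [0.4388 0.0737 0.196 ] 0.12884706
316 310 [0.4403 0.0741 0.1955] 0.12940605
332 310 [0.4447 0.0767 0.1966] 0.12821324
338 310 [0.4465 0.0773 0.1963] 0.1286228
311 320 [0.439  0.0734 0.2023] 0.12286458
316 320 [0.4403 0.0742 0.2027] 0.12240992
332 320 [0.4447 0.0762 0.2027] 0.12245811
338 320 [0.4461 0.0773 0.2037] 0.12146674
[[322.0528421  272.73154764]]
bar 4872 med [0.4297 0.0978 0.1548] rect c [0.4296 0.0981] sz [0.0138 0.078 ] ang 24.2 line ang -65.8 zr [0.146 0.16 ]
side bar 234 med [0.4405 0.0609 0.1518] rect c [0.4413 0.0641] sz [0.0197 0.1431] ang 24.9 line ang -65.0 zr [0.143 0.159]
side rim 403 med [0.4326 0.0676 0.0557] rect c [0.4407 0.0642] sz [0.1071 0.1752] ang 24.3 line ang -71.0 zr [0.051 0.061]
[ 0  2 38 87  3 18 28 37 19 33 61 40 36 45]
[[282.53162604 228.49711928]]
scene bar 185 med [0.4488 0.0712 0.153 ] rect c [0.4476 0.0682] sz [0.018  0.1449] ang 26.3 line ang -66.2 zr [0.144 0.16 ]
scene rim 318 med [0.4585 0.0596 0.0571] rect c [0.4444 0.0676] sz [0.1091 0.1698] ang 24.9 line ang 87.3 zr [0.051 0.063]
[ 0  0 19 66 13  7 23 16  9  9 13 14 18 16]
[[354.23105947 244.937912  ]]
```

The fingers closed to 0.005 without touching anything. Both the wrist view (tips at v≈290, z≈0.175) and the side view show the tips about 20 mm above the grip, though the reported TCP z is 0.134. So the real fingertips sit roughly 35–40 mm behind the reported TCP. I'll open, go down and re-measure.

Emit:
send_rows(motion=[0, 0, 0, 0, 8.5, 0, 0, 0, 0, 8.5, 0, 0, 0, 0, 8.5, 0, 0, 0, 0, 8.5, -0.2, 0, 1.5, 0, 8.5, -0.2, 0, 1.5, 0, 8.5, 0, 0, 0, 0, 8.5])

```text
time: 4.9
eef_pos: [0.4441, 0.0645, 0.1039]
tcp_rot: [0.977, 0.212, 0.007, 0.002]
contact_force: [-0.8, 0.1, 0.3]
opening: 0.996
```

```bash
python3 - <<'E'
from h import *
st=ctrl.get_state(); print(st['eef_pos'],st['tcp_rot'],st['opening'])
i,d,p,T=shot('wrist'); save('wrist4',i)
P,u,v=cloud(d,p,T)
rep('bar',sel(P,(.36,.54),(.03,.17),(.15,.1605)))
for n,(x,y) in {'side':(280,220),'scene':(350,255)}.items():
    i,d,p,T=shot(n); c=i[y-60:y+60,x-80:x+80]; save(n+'4',cv2.resize(c,(400,300),interpolation=cv2.INTER_CUBIC))
a=[cv2.imread('pics/'+f+'4.png') for f in ['side','scene']]
cv2.imwrite('pics/mos4.png',np.vstack([np.hstack(a),cv2.resize(cv2.imread('pics/wrist4.png'),(800,600))[250:550]]))
E
```

```text
[0.44406815 0.06453998 0.10390073] [0.97733665 0.21156414 0.00717058 0.00150722] 0.9956321759958351
bar 10365 med [0.4366 0.08   0.1558] rect c [0.4358 0.0703] sz [0.0863 0.0911] ang 61.9 line ang -65.8 zr [0.152 0.16 ]
```

View pics/mos4.png

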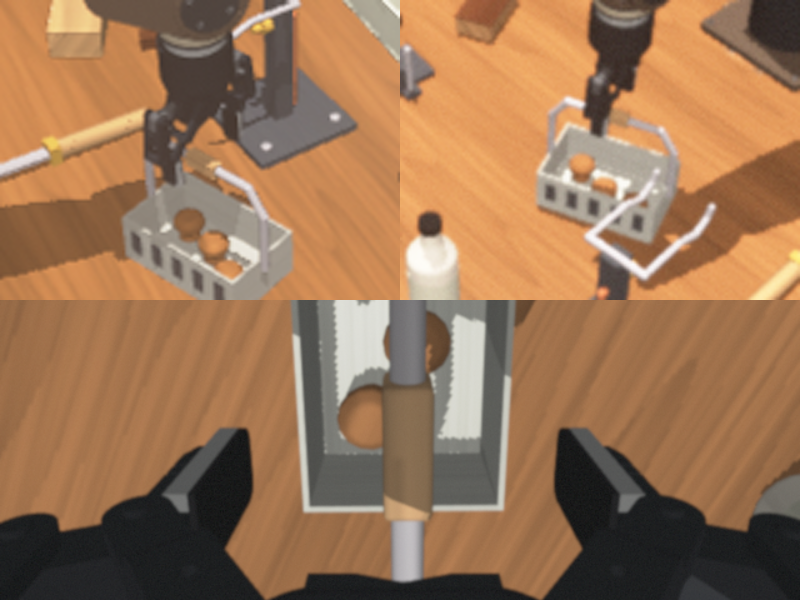

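Emit:
send_rows(motion=[0, -0.1, 1.1, 0, 8.5, 0, 0, 0, 0, 4, 0, 0, 0, 0, 1, 0, 0, 0, 0, 0, 0, 0, 0, 0, 0, 0, 0, 0, 0, 0, 0, 0, 0, 0, 0], grip_force=70)

```text
time: 5.75
eef_pos: [0.447, 0.0652, 0.0966]
tcp_rot: [0.977, 0.212, 0.01, 0.003]
contact_force: [1.2, -0.4, -3.1]
opening: 0.149
```

```bash
python3 - <<'E'
from h import *
st=ctrl.get_state(); print(st['eef_pos'],st['tcp_rot'],st['opening'])
i,d,p,T=shot('wrist'); save('wrist5',i)
P,u,v=cloud(d,p,T)
for vv in (284,288,292,296,300,310,320):
  for uu in (300,345):
    k=np.nonzero((u==uu)&(v==vv))[0]
    if len(k): print(uu,vv,P[k[0]].round(4),d[vv,uu])
E
```

```text
[0.44704182 0.06523031 0.09659605] [0.97720089 0.21203753 0.0104804  0.0029449 ] 0.1486350953724128
300 284 [0.448  0.0319 0.0337] 0.2599263
345 284 [0.4816 0.0334 0.0031] 0.29334962
300 288 [0.4348 0.0711 0.1405] 0.1460924
345 288 [0.4497 0.0775 0.14  ] 0.14698048
300 292 [0.4351 0.0706 0.1427] 0.14414299
345 292 [0.4494 0.0775 0.144 ] 0.14308594
300 296 [0.4351 0.0709 0.147 ] 0.13991754
345 296 [0.4492 0.0773 0.1472] 0.13998649
300 300 [0.4352 0.0709 0.1502] 0.13685618
345 300 [0.4488 0.0775 0.1512] 0.13606407
300 310 [0.4354 0.0713 0.1586] 0.12865575
345 310 [0.4483 0.0773 0.159 ] 0.12858136
300 320 [0.4357 0.071  0.1646] 0.12300899
345 320 [0.4481 0.0767 0.165 ] 0.12288586
```

View pics/wrist5.png

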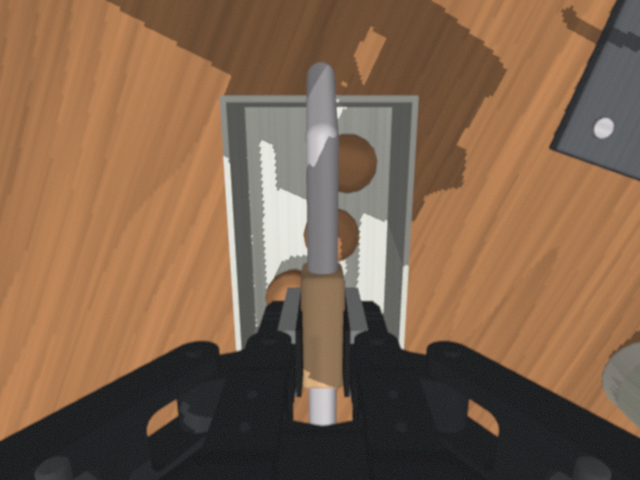

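Emit:
send_rows(motion=[0, 0, -0.8, 0, 0, 0, 0, -1.2, 0, 0, 0, 0, -1.5, 0, 0, 0, 0, -1.5, 0, 0, 0, 0, -1.5, 0, 0, 0, 0, -1.5, 0, 0, 0, 0, 0, 0, 0], grip_force=90)

```text
time: 6.5
eef_pos: [0.4399, 0.0661, 0.1766]
tcp_rot: [0.977, 0.212, 0.005, 0.001]
contact_force: [1.4, 0.1, -5.7]
opening: 0.146
```

```bash
python3 - <<'E'
from h import *
st=ctrl.get_state(); print(st['eef_pos'],st['tcp_rot'],st['opening'],st['contact_force'])
i,d,p,T=shot('wrist'); save('wrist6',i)
P,u,v=cloud(d,p,T)
rep('prongs',sel(P,(.5,.68),(.15,.33),(.18,.23)))
Q=sel(P,(.38,.47),(.07,.17),(.2,.25)); rep('bar',Q)
for n in ['side','scene']:
    i,d,p,T=shot(n); P,u,v=cloud(d,p,T)
    rep(n+' rim',sel(P,(.35,.54),(-.04,.17),(.11,.16)))
    save(n+'6',i)
    rep(n+' under',sel(P,(.35,.54),(-.04,.17),(.02,.15)))
E
```

```text
[0.43992732 0.06610313 0.17662142] [9.77311191e-01 2.11756779e-01 4.63737679e-03 6.29601098e-04] 0.14552354463123574 [ 1.38914904  0.06290853 -5.73439584]
prongs 0
bar 10776 med [0.4255 0.0956 0.235 ] rect c [0.4185 0.1044] sz [0.0309 0.0862] ang 35.5 line ang -62.3 zr [0.214 0.243]
side rim 1267 med [0.4312 0.0691 0.1243] rect c [0.4333 0.067 ] sz [0.1073 0.176 ] ang 24.3 line ang -72.6 zr [0.111 0.14 ]
side under 2614 med [0.4319 0.07   0.109 ] rect c [0.4341 0.0652] sz [0.1074 0.172 ] ang 24.3 line ang -81.6 zr [0.079 0.137]
scene rim 900 med [0.443  0.0665 0.1249] rect c [0.4379 0.0701] sz [0.1134 0.1715] ang 26.3 line ang -78.0 zr [0.111 0.141]
scene under 1863 med [0.4396 0.0657 0.1089] rect c [0.4378 0.0701] sz [0.1135 0.1714] ang 26.2 line ang 82.0 zr [0.08  0.137]
```

View pics/side6.png

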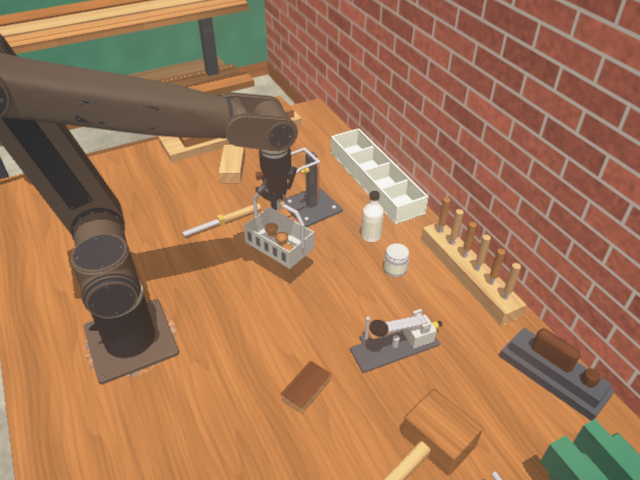

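View pics/wrist6.png

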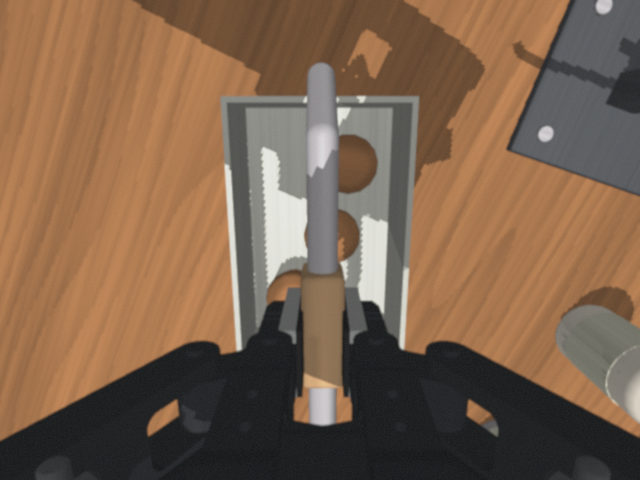

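The lift is good: the bar axis is at z≈0.230 (bar top 0.235), the knobs are visible inside, and the opening is 0.146 (grip in the jaws). The fixed-camera clouds put the stand at yaw ≈6.4° and the seat near (0.535, 0.244). I'll turn the basket to that yaw, then go in front of the tips.

Emit:
send_rows(motion=[0, 0, 0, 0.08, 0, 0, 0, 0, 0.12, 0, 0, 0, 0, 0.12, 0, 0.4, -1.5, 0, 0, 0, 0.8, -2.4, 0, 0, 0, 0.8, -2.4, 0, 0, 0, 0.8, -2.4, 0, 0, 0, 0.8, -2.4, 0, 0, 0, 0.4, -1.5, 0, 0, 0, 0, 0, 0, 0, 0])

```text
time: 7.65
eef_pos: [0.4573, 0.1988, 0.157]
tcp_rot: [0.999, 0.045, -0.012, -0.0]
contact_force: [0.5, -0.3, -5.9]
opening: 0.142
```

```bash
python3 - <<'E'
from h import *
st=ctrl.get_state(); print(st['eef_pos'],st['tcp_rot'],st['opening'],st['contact_force'])
i,d,p,T=shot('wrist'); save('wrist7',i)
P,u,v=cloud(d,p,T)
rep('prongs',sel(P,(.5,.68),(.15,.33),(.185,.22)))
rep('tips',sel(P,(.5,.54),(.15,.33),(.203,.222)))
E
```

```text
[0.45734918 0.19879831 0.15703194] [ 9.98914542e-01  4.48893554e-02 -1.24370573e-02 -5.13534481e-05] 0.14161715027262992 [ 0.52645678 -0.34085471 -5.90928043]
prongs 7531 med [0.5386 0.212  0.1963] rect c [0.5382 0.2433] sz [0.0635 0.0841] ang 6.6 line ang -81.0 zr [0.19  0.213]
tips 1357 med [0.5104 0.2742 0.2124] rect c [0.5119 0.2405] sz [0.0116 0.0833] ang 7.4 line ang -82.8 zr [0.205 0.215]
```

View pics/wrist7.png

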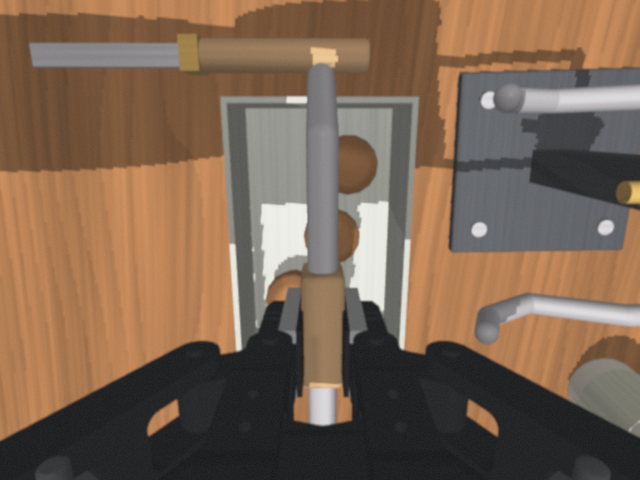

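```bash
python3 - <<'E'
from h import *
i,d,p,T=shot('wrist'); P,u,v=cloud(d,p,T)
Q=sel(P,(.5,.6),(.15,.33),(.185,.22))
L=Q[Q[:,1]>.2433+ (Q[:,0]-.5382)*.115]; Rr=Q[Q[:,1]<.2433+(Q[:,0]-.5382)*.115]
for G in (L,Rr):
    for a in np.arange(.5,.6,.006):
        g=G[(G[:,0]>=a)&(G[:,0]<a+.006)]
        if len(g)>5: print(round(a+.003,3),len(g),'ymid',((g[:,1].min()+g[:,1].max())/2).round(4),'w',np.ptp(g[:,1]).round(4),'top',np.percentile(g[:,2],95).round(4))
    g=G[(G[:,0]>.53)]; rep('',g)
E
```

```text
0.503 369 ymid 0.2777 w 0.0075 top 0.2145
0.509 337 ymid 0.2779 w 0.0078 top 0.2149
0.515 201 ymid 0.2787 w 0.0083 top 0.2013
0.521 339 ymid 0.2794 w 0.0082 top 0.1988
0.527 327 ymid 0.2803 w 0.0085 top 0.1951
0.533 463 ymid 0.2809 w 0.0083 top 0.1926
0.539 582 ymid 0.2816 w 0.0086 top 0.1948
0.545 600 ymid 0.2823 w 0.0085 top 0.1974
0.551 431 ymid 0.2829 w 0.0082 top 0.1986
 2079 med [0.5419 0.2817 0.1938] rect c [0.5418 0.282 ] sz [0.0245 0.0081] ang 6.4 line ang 6.2 zr [0.189 0.198]
0.509 42 ymid 0.2031 w 0.0041 top 0.2126
0.515 597 ymid 0.203 w 0.0086 top 0.2145
0.521 246 ymid 0.2042 w 0.0073 top 0.212
0.527 292 ymid 0.2045 w 0.0078 top 0.2002
0.533 267 ymid 0.2053 w 0.0074 top 0.1966
0.539 276 ymid 0.2059 w 0.0078 top 0.1929
0.545 406 ymid 0.2062 w 0.0085 top 0.1937
0.551 412 ymid 0.2065 w 0.0089 top 0.1961
0.557 450 ymid 0.2075 w 0.0086 top 0.1986
0.563 464 ymid 0.2083 w 0.0085 top 0.2009
0.569 398 ymid 0.2089 w 0.0089 top 0.2026
0.575 8 ymid 0.2093 w 0.0077 top 0.2004
 2681 med [0.5536 0.2082 0.1952] rect c [0.552  0.2069] sz [0.0442 0.0088] ang 6.8 line ang 6.6 zr [0.189 0.201]
```

```bash
cat > bar.py <<'E'
from h import *
i,d,p,T=shot('wrist'); P,u,v=cloud(d,p,T); st=ctrl.get_state(); e=np.array(st['eef_pos']); print('eef',e.round(4),st['tcp_rot'].round(4))
W=R.from_quat(st['tcp_rot']).as_matrix(); L=(P-e)@W
m=(abs(L[:,0])<.03)&(L[:,2]<-.04)&(L[:,2]>-.08)&(u>300)&(u<346)&(v<282)&(v>50)
g=P[m]; rep('bar',g)
# straight part: top z
for a in np.arange(-.08,-.01,.01):
    k=m&(L[:,1]>a)&(L[:,1]<a+.01)
    if k.sum()>20: print(round(a,2),k.sum(),'xmid',((L[k,0].min()+L[k,0].max())/2).round(4),'ztop',P[k,2].max().round(4), 'w',np.ptp(L[k,0]).round(4))
# rim
b=(u>215)&(u<425)&(v>90)&(v<350)&(P[:,2]<e[2]+.0535-.15+.07)&(P[:,2]>e[2]+.0535-.15+.05)
rep('rim',P[b])
A=np.c_[P[b][:,:2]-e[:2],np.ones(b.sum())]; print('rim plane',np.linalg.lstsq(A,P[b][:,2],rcond=None)[0].round(4))
E
python3 bar.py
```

```text
eef [0.4573 0.1966 0.1574] [ 9.99e-01  4.39e-02 -1.23e-02  8.00e-04]
bar 6219 med [0.4547 0.2451 0.2151] rect c [0.4553 0.2461] sz [0.0142 0.0604] ang 3.9 line ang -84.5 zr [0.203 0.217]
-0.08 699 xmid 0.0002 ztop 0.2109 w 0.0097
-0.07 1130 xmid 0.0002 ztop 0.2183 w 0.01
-0.06 1117 xmid 0.0003 ztop 0.2182 w 0.0099
-0.05 1032 xmid 0.0005 ztop 0.2178 w 0.0098
-0.04 956 xmid 0.0003 ztop 0.2184 w 0.0097
-0.03 1263 xmid 0.0004 ztop 0.2209 w 0.0138
-0.02 22 xmid 0.0004 ztop 0.2191 w 0.0141
rim 5692 med [0.428  0.2318 0.1196] rect c [0.4545 0.2055] sz [0.1004 0.1459] ang 5.1 line ang 48.4 zr [0.113 0.124]
rim plane [-0.0317  0.0114  0.1189]
```

Emit:
send_rows(motion=[0.3, -0.6, -0.9, -0.013, 0, 0.3, -0.8, -0.9, -0.013, 0, 0.3, -0.8, -0.9, 0, 0, 0.3, -0.8, -0.3, 0, 0, 0.2, -0.5, -0.2, 0, 0, 0, 0, 0, 0, 0])

```text
time: 8.4
eef_pos: [0.4704, 0.2343, 0.1934]
tcp_rot: [0.998, 0.056, -0.011, 0.0]
contact_force: [1.1, -0.9, -5.3]
opening: 0.144
```

```bash
python3 bar.py
```

```text
eef [0.4701 0.2338 0.193 ] [ 9.984e-01  5.620e-02 -1.110e-02  6.000e-04]
bar 6284 med [0.4666 0.2824 0.2514] rect c [0.4668 0.2833] sz [0.0141 0.0603] ang 6.1 line ang -83.2 zr [0.239 0.254]
-0.08 743 xmid 0.0007 ztop 0.2477 w 0.0097
-0.07 1133 xmid 0.0007 ztop 0.2548 w 0.01
-0.06 1109 xmid 0.0008 ztop 0.2544 w 0.0099
-0.05 1041 xmid 0.001 ztop 0.2546 w 0.0098
-0.04 960 xmid 0.0008 ztop 0.2541 w 0.0096
-0.03 1271 xmid 0.0008 ztop 0.257 w 0.0137
-0.02 27 xmid 0.0009 ztop 0.2555 w 0.014
rim 5824 med [0.4407 0.2687 0.1561] rect c [0.4679 0.2422] sz [0.1006 0.1471] ang 6.4 line ang 46.5 zr [0.148 0.16 ]
rim plane [-0.0277  0.0127  0.1551]
```

Emit:
send_rows(motion=[0, 0, 0.7, 0, 0, 1.0, 0, 0, 0, 0, 1.2, 0, 0, 0, 0, 1.2, 0, -0.1, 0, 0, 0, 0, 0, 0, 0])

```text
time: 8.95
eef_pos: [0.506, 0.2369, 0.1835]
tcp_rot: [0.998, 0.056, -0.012, 0.001]
contact_force: [-0.4, -0.7, -5.7]
opening: 0.146
```

Emit:
send_rows(motion=[1.0, -0.1, -0.1, 0, 0, 1.1, -0.1, -0.1, 0, 0, 0.8, 0, -0.1, 0, 0, 0, 0, 0, 0, 0])

```text
time: 9.35
eef_pos: [0.538, 0.2424, 0.1856]
tcp_rot: [0.998, 0.056, -0.013, 0.001]
contact_force: [-0.7, 0.7, -6.2]
opening: 0.145
```

```bash
python3 bar.py; python3 - <<'E'
from h import *
i,d,p,T=shot('wrist'); save('wrist8',i); P,u,v=cloud(d,p,T)
Q=sel(P,(.5,.6),(.26,.30),(.185,.218))
for a in np.arange(.5,.6,.006):
    g=Q[(Q[:,0]>=a)&(Q[:,0]<a+.006)]
    if len(g)>5: print(round(a+.003,3),len(g),'ymid',((g[:,1].min()+g[:,1].max())/2).round(4),'top',np.percentile(g[:,2],95).round(4))
i,d,p,T=shot('side'); save('side8',cv2.resize(i[120:240,230:390],None,fx=5,fy=5,interpolation=cv2.INTER_CUBIC))
E
```

```text
eef [0.5373 0.2424 0.1854] [ 0.9984  0.0557 -0.0131  0.0014]
bar 6272 med [0.5345 0.2906 0.2436] rect c [0.5342 0.2915] sz [0.0141 0.0603] ang 6.9 line ang -83.2 zr [0.231 0.246]
-0.08 695 xmid 0.0011 ztop 0.2389 w 0.0097
-0.07 1115 xmid 0.0011 ztop 0.2464 w 0.01
-0.06 1126 xmid 0.0012 ztop 0.2463 w 0.0099
-0.05 1035 xmid 0.0012 ztop 0.2467 w 0.01
-0.04 960 xmid 0.0011 ztop 0.2461 w 0.0096
-0.03 1240 xmid 0.0012 ztop 0.2493 w 0.0132
-0.02 101 xmid 0.0012 ztop 0.2489 w 0.014
rim 5861 med [0.5067 0.275  0.1483] rect c [0.5385 0.2509] sz [0.1067 0.1475] ang 6.6 line ang -27.3 zr [0.141 0.152]
rim plane [-0.0247  0.0083  0.1476]
0.503 98 ymid 0.278 top 0.2148
0.509 389 ymid 0.2784 top 0.2144
0.515 330 ymid 0.279 top 0.2069
0.521 286 ymid 0.2796 top 0.1989
0.527 135 ymid 0.2804 top 0.1959
0.539 63 ymid 0.2822 top 0.1955
0.545 273 ymid 0.2826 top 0.1969
0.551 283 ymid 0.2831 top 0.1993
0.557 295 ymid 0.2837 top 0.2019
0.563 297 ymid 0.2844 top 0.2029
0.569 299 ymid 0.2851 top 0.203
0.575 301 ymid 0.2858 top 0.2029
0.581 297 ymid 0.2866 top 0.2031
0.587 300 ymid 0.2873 top 0.203
0.593 302 ymid 0.2879 top 0.203
0.599 199 ymid 0.2885 top 0.2029
```

View pics/wrist8.png

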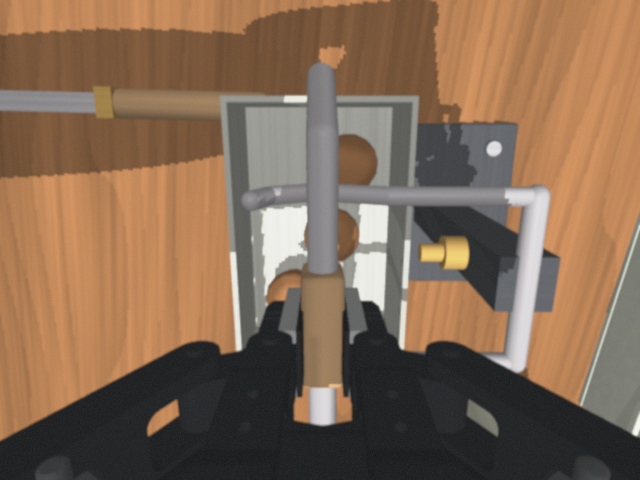

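View pics/side8.png

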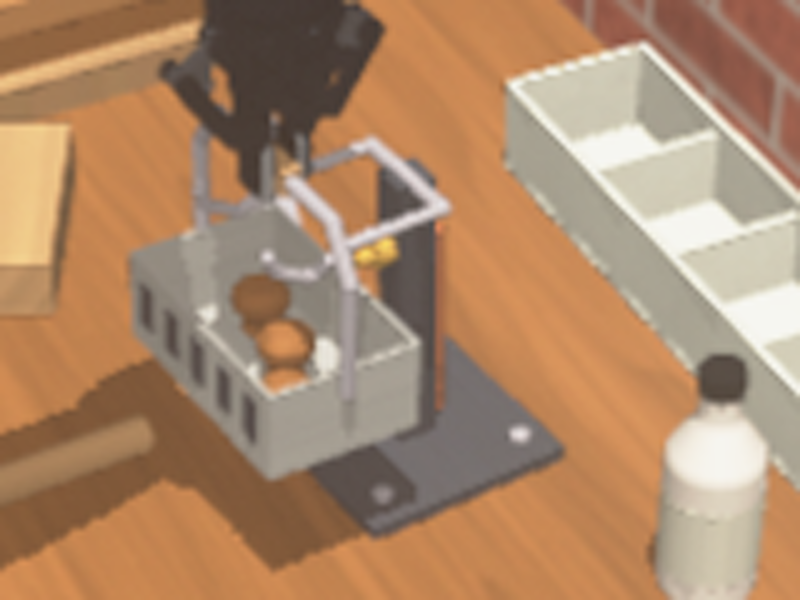

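Emit:
send_rows(motion=[-0.2, 0, 0.9, 0, 0, -0.05, 0, 1.2, 0, 0, 0, 0, 1.0, 0, 0, 0, 0, 0, 0, 0])

```text
time: 9.9
eef_pos: [0.5305, 0.2417, 0.1506]
tcp_rot: [0.998, 0.056, -0.015, 0.002]
contact_force: [-0.0, -0.5, -6.3]
opening: 0.148
```

```bash
python3 bar.py|head -2
```

```text
eef [0.5309 0.2418 0.1514] [ 0.9983  0.0561 -0.0145  0.0016]
bar 6436 med [0.5272 0.2887 0.2085] rect c [0.527  0.2905] sz [0.0152 0.0595] ang 7.1 line ang -83.2 zr [0.195 0.211]
```

Emit:
send_rows(motion=[0.6, 0, 0, 0, 0, 0.1, 0, 0.5, 0, 0, 0.1, 0, 0.5, 0, 0, 0, 0, 0, 0, 0])

```text
time: 10.35
eef_pos: [0.5397, 0.2431, 0.1445]
tcp_rot: [0.998, 0.056, -0.014, 0.001]
contact_force: [-1.1, 0.5, -5.2]
opening: 0.146
```

```bash
python3 bar.py|head -2; python3 -c "
from h import *
print(ctrl.get_state()['contact_force'])"
```

```text
eef [0.54   0.2432 0.1445] [ 0.9983  0.056  -0.0139  0.0014]
bar 6555 med [0.5364 0.2897 0.2023] rect c [0.5362 0.2923] sz [0.0149 0.0601] ang 6.8 line ang -83.2 zr [0.189 0.205]
[-1.7861626   0.20338129 -3.67448421]
```

Emit:
send_rows(motion=[-0.35, 0, 0, 0, 0, -0.1, 0, 0.3, 0, 0, 0, 0, 0.2, 0, 0, 0, 0, 0, 0, 0])

```text
time: 10.8
eef_pos: [0.5366, 0.243, 0.1431]
tcp_rot: [0.998, 0.056, -0.012, 0.001]
contact_force: [-1.2, -1.0, -4.6]
opening: 0.147
```

```bash
python3 bar.py|head -2; python3 -c "
from h import *
print(ctrl.get_state()['contact_force'])"
```

```text
eef [0.5367 0.243  0.143 ] [ 0.9984  0.0562 -0.0116  0.0012]
bar 6578 med [0.533  0.2895 0.201 ] rect c [0.5331 0.2921] sz [0.0147 0.0601] ang 6.4 line ang -83.2 zr [0.188 0.203]
[-0.92948934  0.00499165 -2.11725847]
```

Emit:
send_rows(motion=[-0.1, 0, 0.4, 0, 0, 0, 0, 0.3, 0, 0, 0, 0, 0, 0, 0])

```text
time: 11.15
eef_pos: [0.5368, 0.243, 0.1431]
tcp_rot: [0.998, 0.056, -0.01, 0.001]
contact_force: [0.0, -0.1, -5.8]
opening: 0.146
```

```bash
python3 bar.py|head -2; python3 -c "
from h import *
print(ctrl.get_state()['contact_force'])
i,d,p,T=shot('side'); save('side9',cv2.resize(i[120:240,230:390],None,fx=5,fy=5,interpolation=cv2.INTER_CUBIC))"
```

```text
eef [0.537  0.2431 0.1429] [ 0.9984  0.0561 -0.0098  0.0012]
bar 6562 med [0.5331 0.2895 0.2009] rect c [0.5329 0.2919] sz [0.0148 0.0602] ang 6.9 line ang -83.3 zr [0.189 0.203]
[-2.84389795 -0.15113771  0.53593737]
```

View pics/side9.png

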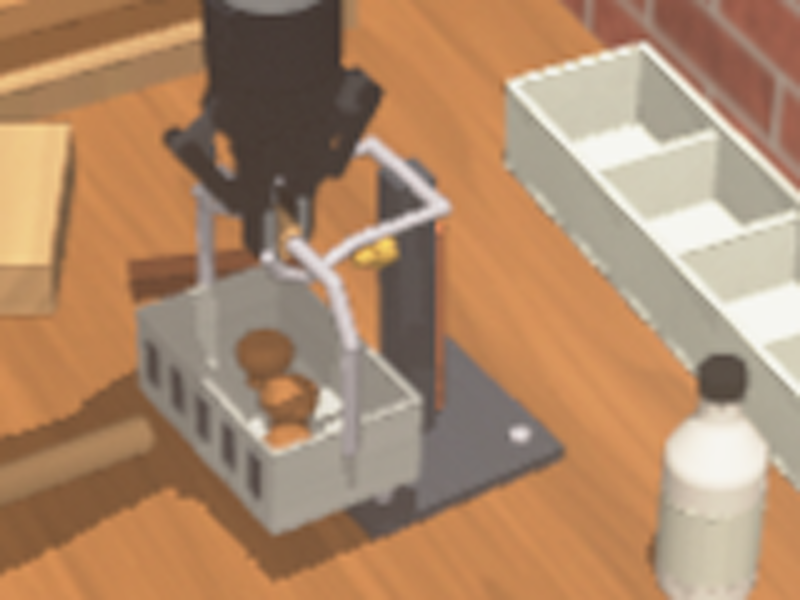

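The bar stopped on the prongs: z held at 0.143 while I commanded it down, and the load went to about 0. The side view shows the handle in both valleys. I'll release gently.

Emit:
send_rows(motion=[0, 0, 0, 0, 1.5, 0, 0, 0, 0, 1.9, 0, 0, 0, 0, 2.6, 0, 0, 0, 0, 3.6, 0, 0, 0, 0, 5.0, 0, 0, 0, 0, 5.0], grip_force=20)

```text
time: 11.85
eef_pos: [0.5403, 0.2439, 0.1439]
tcp_rot: [0.998, 0.056, -0.006, 0.0]
contact_force: [0.2, -0.1, 0.3]
opening: 0.585
```

```bash
python3 -c "
from h import *
print(ctrl.get_state()['contact_force'])
i,d,p,T=shot('wrist'); save('wrist10',i); P,u,v=cloud(d,p,T)
rep('bar',sel(P,(.5,.58),(.2,.33),(.19,.215)))
i,d,p,T=shot('side'); save('side10',cv2.resize(i[120:240,230:390],None,fx=5,fy=5,interpolation=cv2.INTER_CUBIC))"
```

```text
[ 0.16507136 -0.05739226  0.2928286 ]
bar 22620 med [0.5369 0.2624 0.2014] rect c [0.5412 0.2592] sz [0.1148 0.0771] ang 89.2 line ang -86.6 zr [0.193 0.212]
```

View pics/side10.png

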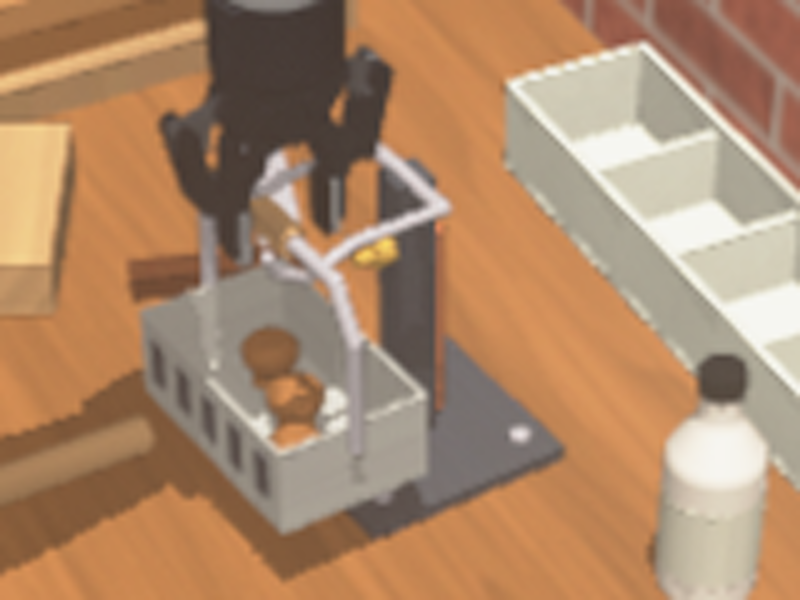

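View pics/wrist10.png

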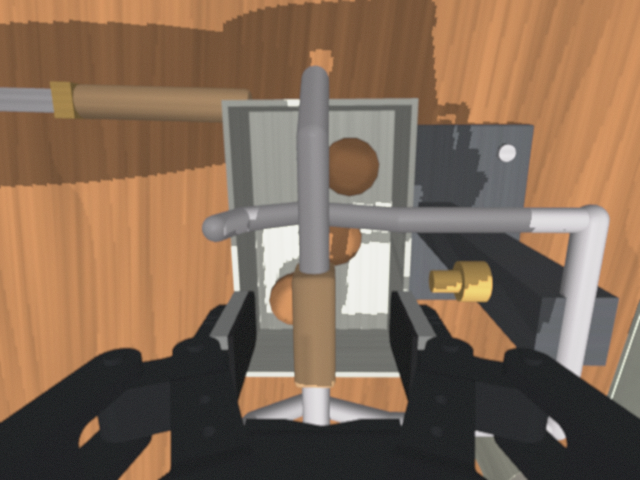

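Released: the basket hangs level on both prongs and the contact force is about 0. I'll rise straight up.

Emit:
send_rows(motion=[0, 0, -1.0, 0, 5, 0, 0, -2.0, 0, 5, 0, 0, -3, 0, 5, 0, 0, -3, 0, 5, 0, 0, -4, 0, 5, 0, 0, 0, 0, 5])

```text
time: 12.55
eef_pos: [0.5413, 0.2439, 0.2808]
tcp_rot: [0.998, 0.056, -0.006, 0.0]
contact_force: [0.9, -0.7, 1.2]
opening: 0.586
```

```bash
python3 -c "
from h import *
print(ctrl.get_state()['contact_force'])
i,d,p,T=shot('wrist'); save('wrist11',i); P,u,v=cloud(d,p,T)
rep('grip',sel(P,(.51,.56),(.21,.27),(.2,.208)))
rep('rim',sel(P,(.46,.61),(.14,.35),(.095,.112)))
i,d,p,T=shot('side'); P,u,v=cloud(d,p,T)
i2,d2,p2,T2=shot('scene'); P2,u,v=cloud(d2,p2,T2)
V=[i[300:380,340:460],i2[190:260,205:310]]
a=[cv2.resize(x,(400,300),interpolation=cv2.INTER_CUBIC) for x in V]; save('v11',np.hstack(a))
np.savez('/tmp/v',a=P,b=P2)
for n,Q in (('side',P),('scene',P2)):
    for z0 in np.arange(0,.13,.01):
        rep(n+' %.2f'%z0,sel(Q,(.44,.72),(-.40,-.22),(z0,z0+.01)))
"
```

```text
[ 0.92915436 -0.66871293  1.17361742]
grip 1587 med [0.5392 0.2433 0.2054] rect c [0.5395 0.24  ] sz [0.014  0.0606] ang 5.9 line ang -83.0 zr [0.201 0.207]
rim 2190 med [0.5276 0.2605 0.1063] rect c [0.5403 0.2436] sz [0.1003 0.1616] ang 6.9 line ang 73.0 zr [0.097 0.108]
side 0.00 2215 med [ 0.5366 -0.3252  0.0051] rect c [ 0.5799 -0.31  ] sz [0.2796 0.1797] ang 0.0 line ang -7.9 zr [0.    0.009]
side 0.01 453 med [ 0.5461 -0.3195  0.0114] rect c [ 0.5669 -0.3075] sz [0.096  0.2089] ang 83.8 line ang -18.1 zr [0.01  0.017]
side 0.02 118 med [ 0.605  -0.3383  0.0257] rect c [ 0.5941 -0.3152] sz [0.0483 0.1895] ang 68.8 line ang -23.3 zr [0.021 0.03 ]
side 0.03 142 med [ 0.6061 -0.3269  0.0363] rect c [ 0.5957 -0.3154] sz [0.0543 0.1914] ang 72.3 line ang -22.2 zr [0.031 0.04 ]
side 0.04 140 med [ 0.6262 -0.329   0.0445] rect c [ 0.5967 -0.3143] sz [0.0572 0.1894] ang 74.5 line ang -5.4 zr [0.04 0.05]
side 0.05 197 med [ 0.6225 -0.3326  0.0536] rect c [ 0.5854 -0.3085] sz [0.0612 0.1614] ang 76.4 line ang -29.9 zr [0.051 0.058]
side 0.06 31 med [ 0.6222 -0.34    0.0656] rect c [ 0.58
[... 1582 characters left out ...]
33] ang 58.2 line ang -19.7 zr [0.06  0.069]
scene 0.07 50 med [ 0.6296 -0.3089  0.0769] rect c [ 0.5824 -0.3004] sz [0.0548 0.1449] ang 73.0 line ang -29.2 zr [0.071 0.08 ]
scene 0.08 139 med [ 0.6179 -0.3121  0.0846] rect c [ 0.5829 -0.3015] sz [0.0643 0.1438] ang 74.5 line ang -16.9 zr [0.081 0.089]
scene 0.09 84 med [ 0.5647 -0.3093  0.0942] rect c [ 0.5745 -0.3068] sz [0.0366 0.1228] ang 89.3 line ang -5.6 zr [0.091 0.099]
scene 0.10 82 med [ 0.5267 -0.307   0.1066] rect c [ 0.5226 -0.3076] sz [0.0478 0.0446] ang 38.4 line ang -67.8 zr [0.1  0.11]
scene 0.11 27 med [ 0.5144 -0.3041  0.1119] rect c [ 0.5188 -0.3071] sz [0.0358 0.0296] ang 74.5 line ang -73.8 zr [0.11  0.115]
scene 0.12 0
```

View pics/v11.png

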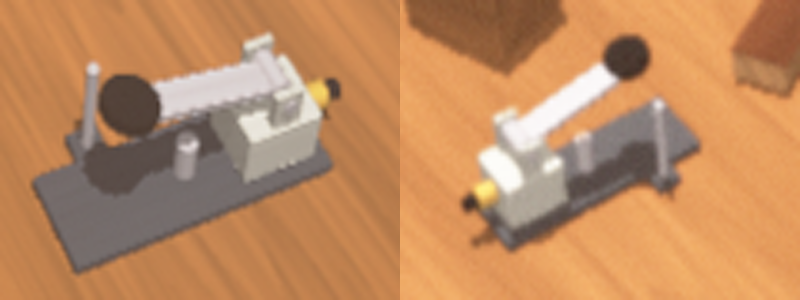

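View pics/wrist11.png

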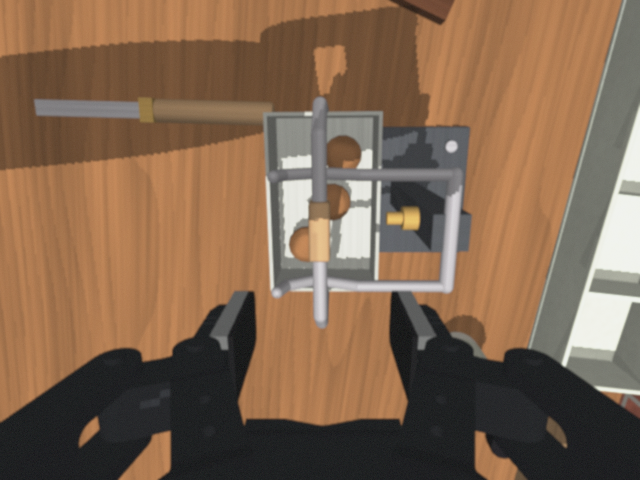

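The basket hangs level: rim at z≈0.107, bail measured at (0.5395, 0.242) against seat (0.537, 0.2435). Now over to the valve, with the pad at about (0.519, -0.309), shutting the fingers on the way.

Emit:
send_rows(motion=[-0.5, 3, 0, 0, 5, -0.7, 4.5, 0, 0, 0, -0.7, 4.5, 0, 0, 0, -0.7, 4.5, 0, 0, 0, -0.7, 4.5, 0, 0, 0, -0.7, 4.5, 0, 0, 0, -0.7, 4.5, 0, 0, 0, -0.7, 4.5, 0, 0, 0, -0.7, 4.5, 0, 0, 0, -0.5, 3, 0, 0, 0, 0, 0, 0, 0, 0])

```text
time: 13.8
eef_pos: [0.5083, -0.1943, 0.2506]
tcp_rot: [0.998, 0.059, -0.031, -0.004]
contact_force: [0.6, 0.0, -0.0]
opening: -0.001
```

Emit:
send_rows(motion=[0.5, 4, -0.6, 0.05, 0, 0.0, 4.5, -0.6, 0.06, 0, 0, 4.5, -0.6, 0, 0, 0, 4.5, -0.6, 0, 0, 0, 2.5, -0.6, 0, 0, 0, 0, 0, 0, 0])

```text
time: 14.4
eef_pos: [0.5205, -0.393, 0.2653]
tcp_rot: [0.999, 0.003, -0.039, -0.011]
contact_force: [0.3, 0.8, -0.7]
opening: -0.0
```

```bash
cat > pad.py <<'E'
import sys
from h import *
st=ctrl.get_state(); print(st['time'],st['eef_pos'].round(4),st['tcp_rot'].round(4),st['contact_force'].round(2))
i,d,p,T=shot('wrist'); save(sys.argv[1],i); P,u,v=cloud(d,p,T)
I=i[v,u].astype(int)
dark=I.sum(1)<200
reg=(P[:,0]>.47)&(P[:,0]<.58)&(P[:,1]>-.36)&(P[:,1]<-.26)
Q=P[dark&reg&(P[:,2]>.06)&(P[:,2]<.125)]
rep('pad',Q)
if len(Q)>20:
    c,r=cv2.minEnclosingCircle(Q[:,:2].astype(np.float32)); print('circle',np.round(c,4),round(r,4))
    A=np.c_[Q[:,:2]-np.array(c),np.ones(len(Q))]; print('plane',np.linalg.lstsq(A,Q[:,2],rcond=None)[0].round(4))
rep('pin',sel(P,(.46,.58),(-.36,-.22),(.0835,.0875)))
E
python3 pad.py wrist12
```

```text
14.4 [ 0.5205 -0.393   0.2653] [ 0.9992  0.0032 -0.0393 -0.0107] [ 0.28  0.85 -0.66]
pad 2375 med [ 0.5201 -0.3105  0.109 ] rect c [ 0.5195 -0.3107] sz [0.0425 0.0426] ang 6.3 line ang 71.2 zr [0.105 0.112]
circle [ 0.5201 -0.3107] 0.0222
plane [-0.1905  0.0138  0.109 ]
pin 100 med [ 0.5203 -0.2628  0.0852] rect c [ 0.547  -0.2922] sz [0.0085 0.0883] ang 42.3 line ang -50.9 zr [0.084 0.086]
```

View pics/wrist12.png

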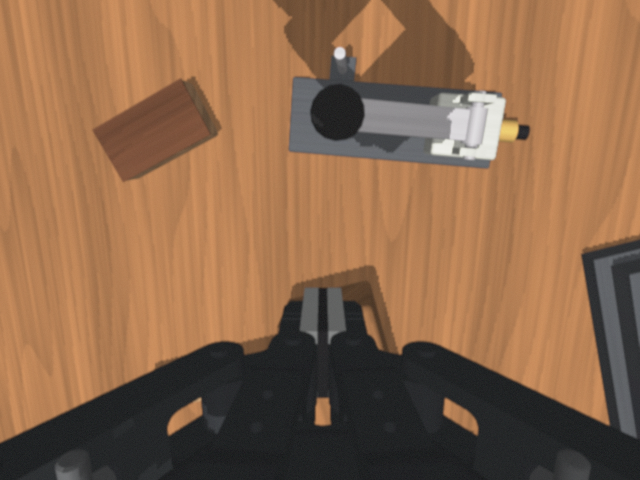

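The wrist view shows the pad at (337,112), measured at (0.520, -0.3107, 0.109), which matches the spec. The pin at (340,55) measures z 0.085 and is 48 mm to the side. I'll move over the pad and start down.

Emit:
send_rows(motion=[-0.2, -2.8, 1.0, 0, 0, -0.2, -2.8, 2.5, 0, 0, -0.2, -2.6, 3, 0, 0, 0, 0, 3, 0, 0, 0, 0, 2.5, 0, 0, 0, 0, 0, 0, 0], grip_force=60)

```text
time: 15.05
eef_pos: [0.5019, -0.2887, 0.138]
tcp_rot: [0.999, 0.008, -0.043, -0.017]
contact_force: [-0.3, 0.2, -0.0]
opening: 0.001
```

```bash
python3 pad.py wrist13; python3 -c "
from h import *
i,d,p,T=shot('side'); i2,d2,p2,T2=shot('scene')
V=[i[270:360,330:450],i2[170:260,195:315]]
save('v13',np.hstack([cv2.resize(x,(400,300),interpolation=cv2.INTER_CUBIC) for x in V]))"
```

```text
15.05 [ 0.5019 -0.2887  0.138 ] [ 0.9989  0.0082 -0.0432 -0.0169] [-0.27  0.17 -0.01]
pad 3194 med [ 0.5245 -0.3031  0.1081] rect c [ 0.5231 -0.3062] sz [0.0329 0.0432] ang 47.1 line ang -46.0 zr [0.105 0.112]
circle [ 0.5198 -0.3104] 0.022
plane [-0.1664 -0.0167  0.1089]
pin 220 med [ 0.5206 -0.263   0.0853] rect c [ 0.5469 -0.2828] sz [0.0092 0.0758] ang 52.9 line ang -36.3 zr [0.084 0.087]
```

View pics/v13.png

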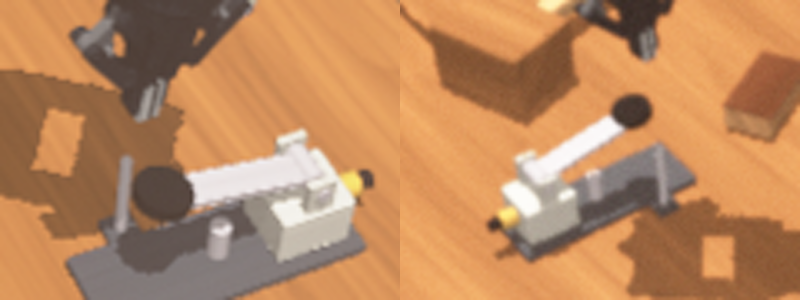

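View pics/wrist13.png

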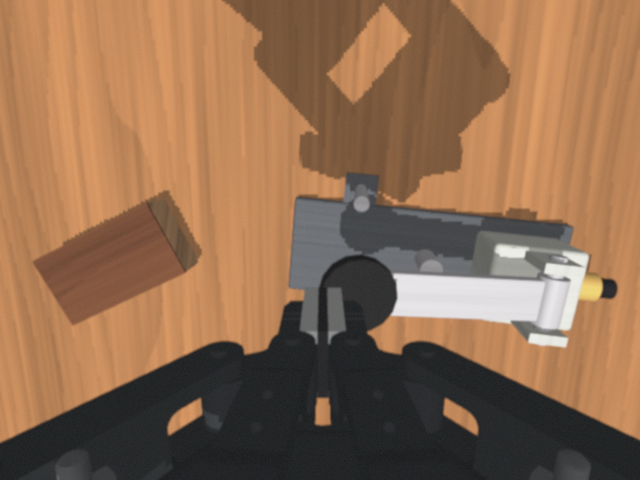

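Emit:
send_rows(motion=[0.9, 1.2, 0.5, 0, 0, 0.9, 1.1, 1.0, 0, 0, 0, 0, 1.5, 0, 0, 0, 0, 1.0, 0, 0, 0, 0, 0, 0, 0])

```text
time: 15.7
eef_pos: [0.526, -0.318, 0.1103]
tcp_rot: [0.999, 0.008, -0.033, -0.008]
contact_force: [-1.5, -0.3, -0.4]
opening: -0.001
```

```bash
python3 pad.py wrist14
```

```text
15.7 [ 0.526  -0.318   0.1103] [ 0.9994  0.0077 -0.0326 -0.008 ] [-1.48 -0.32 -0.41]
pad 5968 med [ 0.5197 -0.3079  0.1092] rect c [ 0.52   -0.3088] sz [0.0417 0.0404] ang 14.7 line ang 17.8 zr [0.105 0.113]
circle [ 0.5203 -0.3098] 0.0217
plane [-0.1942 -0.0166  0.109 ]
pin 283 med [ 0.5206 -0.2627  0.0855] rect c [ 0.5466 -0.2834] sz [0.0103 0.0758] ang 52.7 line ang -35.0 zr [0.084 0.087]
```

View pics/wrist14.png

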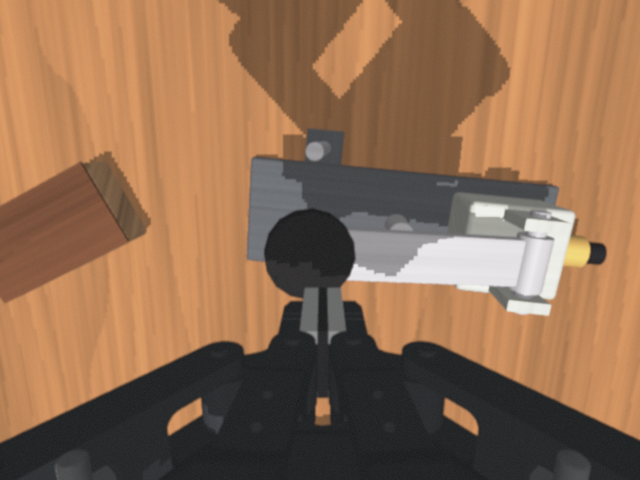

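Emit:
send_rows(motion=[-0.35, -0.35, 0.8, 0, 0, -0.35, -0.35, 1.0, 0, 0, 0, 0, 0.7, 0, 0, 0, 0, 0, 0, 0])

```text
time: 16.15
eef_pos: [0.5166, -0.3096, 0.0859]
tcp_rot: [0.999, 0.008, -0.032, -0.007]
contact_force: [0.2, 0.0, -0.1]
opening: -0.002
```

```bash
python3 pad.py wrist15;  python3 -c "
from h import *
i,d,p,T=shot('side'); i2,d2,p2,T2=shot('scene')
V=[i[270:360,330:450],i2[170:260,195:315]]
save('v15',np.hstack([cv2.resize(x,(400,300),interpolation=cv2.INTER_CUBIC) for x in V]))"
```

```text
16.15 [ 0.5166 -0.3096  0.0859] [ 0.9994  0.0079 -0.0318 -0.0073] [ 0.16  0.02 -0.12]
pad 4829 med [ 0.5206 -0.3015  0.1088] rect c [ 0.5204 -0.3046] sz [0.0322 0.0431] ang 84.2 line ang -7.3 zr [0.105 0.113]
circle [ 0.52   -0.3097] 0.0217
plane [-0.1819 -0.0491  0.1093]
pin 378 med [ 0.5207 -0.2629  0.0854] rect c [ 0.5459 -0.2841] sz [0.0124 0.0758] ang 53.0 line ang -36.2 zr [0.084 0.087]
```

View pics/v15.png

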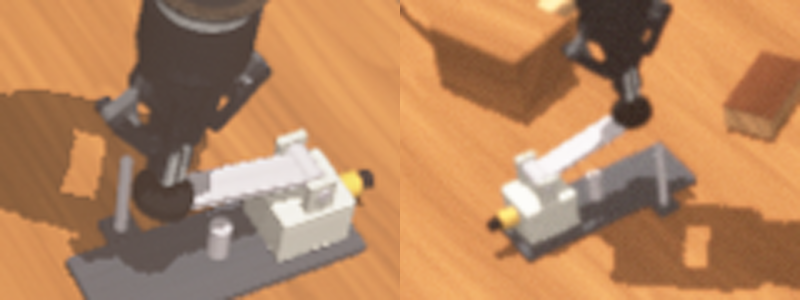

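View pics/wrist15.png

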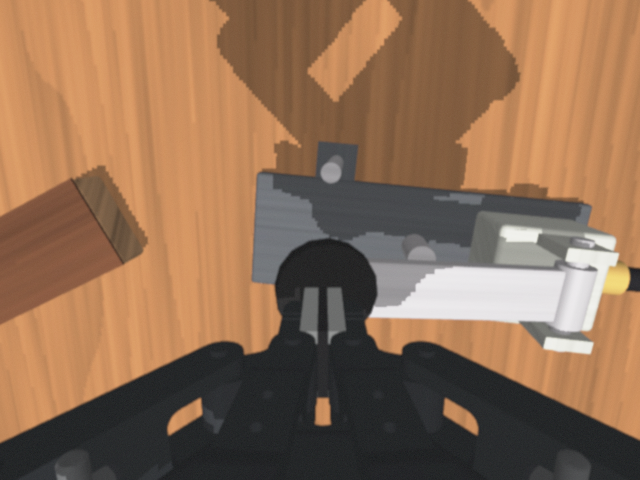

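Fingertips are centred over the pad with no contact yet. I'll go down in small steps, watching the force.

Emit:
send_rows(motion=[0, 0, 0.9, 0, 0, 0, 0, 0.6, 0, 0, 0, 0, 0, 0, 0])

```text
time: 16.6
eef_pos: [0.5174, -0.3111, 0.0723]
tcp_rot: [1.0, 0.008, -0.03, -0.006]
contact_force: [1.0, 1.2, 0.1]
opening: -0.001
```

Emit:
send_rows(motion=[0, 0, 0.5, 0, 0, 0, 0, 0, 0, 0])

```text
time: 16.8
eef_pos: [0.5173, -0.3115, 0.0676]
tcp_rot: [1.0, 0.008, -0.03, -0.005]
contact_force: [-0.6, -0.4, 2.3]
opening: 0.002
```

Emit:
send_rows(motion=[0, 0, 0.5, 0, 0, 0, 0, 0.5, 0, 0, 0, 0, 0, 0, 0])

```text
time: 17.1
eef_pos: [0.5167, -0.312, 0.0587]
tcp_rot: [1.0, 0.008, -0.03, -0.005]
contact_force: [-0.6, 0.9, 4.3]
opening: 0.002
```

```bash
python3 pad.py wrist16
```

```text
17.1 [ 0.5167 -0.312   0.0587] [ 0.9995  0.0079 -0.0302 -0.005 ] [-0.59  0.88  4.34]
pad 6607 med [ 0.5172 -0.3025  0.0972] rect c [ 0.5174 -0.3052] sz [0.042  0.0335] ang 5.4 line ang 5.3 zr [0.094 0.12 ]
circle [ 0.5181 -0.3092] 0.0218
plane [ 0.0363 -0.3904  0.1029]
pin 5029 med [ 0.5631 -0.3111  0.086 ] rect c [ 0.5432 -0.3005] sz [0.042  0.0913] ang 53.2 line ang -46.6 zr [0.084 0.087]
```

Emit:
send_rows(motion=[0, 0, 0.5, 0, 0, 0, 0, 0.5, 0, 0, 0, 0, 0, 0, 0])

```text
time: 17.45
eef_pos: [0.5162, -0.3122, 0.051]
tcp_rot: [0.999, 0.008, -0.031, -0.005]
contact_force: [-2.1, 2.0, 6.3]
opening: 0.002
```

```bash
cat >> pad.py <<'E'
Q=Q[(Q[:,1]>-.303)]
z0=np.median(Q[:,2]); Q=Q[abs(Q[:,2]-z0)<.008]
A=np.c_[Q[:,:2]-np.array([.517,-.3107]),np.ones(len(Q))]; print('front part plane (centre z last)',len(Q),z0.round(4),np.linalg.lstsq(A,Q[:,2],rcond=None)[0].round(4))
E
python3 pad.py wrist17
```

```text
17.45 [ 0.5162 -0.3122  0.051 ] [ 0.9995  0.0081 -0.0305 -0.0048] [-2.05  2.    6.35]
pad 6888 med [ 0.5166 -0.3027  0.0892] rect c [ 0.5165 -0.307 ] sz [0.0419 0.0371] ang 7.9 line ang 7.7 zr [0.086 0.115]
circle [ 0.5167 -0.3094] 0.0217
plane [ 0.1181 -0.4467  0.0963]
pin 973 med [ 0.521  -0.2663  0.0855] rect c [ 0.5319 -0.2909] sz [0.0566 0.0608] ang 73.1 line ang -72.9 zr [0.084 0.087]
front part plane (centre z last) 3394 0.0889 [-0.0361 -0.1842  0.0912]
```

Emit:
send_rows(motion=[0, 0, 0.5, 0, 0, 0, 0, 0, 0, 0])

```text
time: 17.7
eef_pos: [0.5161, -0.3123, 0.0484]
tcp_rot: [0.999, 0.008, -0.031, -0.005]
contact_force: [-2.8, 2.2, 7.3]
opening: -0.002
```

```bash
python3 pad.py wrist18
```

```text
17.7 [ 0.5161 -0.3123  0.0484] [ 0.9995  0.0082 -0.0308 -0.0048] [-2.79  2.24  7.29]
pad 7649 med [ 0.519  -0.3033  0.0864] rect c [ 0.5168 -0.3067] sz [0.0372 0.0426] ang 88.2 line ang 5.1 zr [0.084 0.124]
circle [ 0.5165 -0.3094] 0.0218
plane [ 0.2613 -0.8799  0.0987]
pin 5695 med [ 0.5165 -0.3002  0.0861] rect c [ 0.5137 -0.2909] sz [0.0429 0.0631] ang 8.9 line ang 33.5 zr [0.085 0.087]
front part plane (centre z last) 3378 0.0861 [-0.0179 -0.1794  0.0883]
```

View pics/wrist18.png

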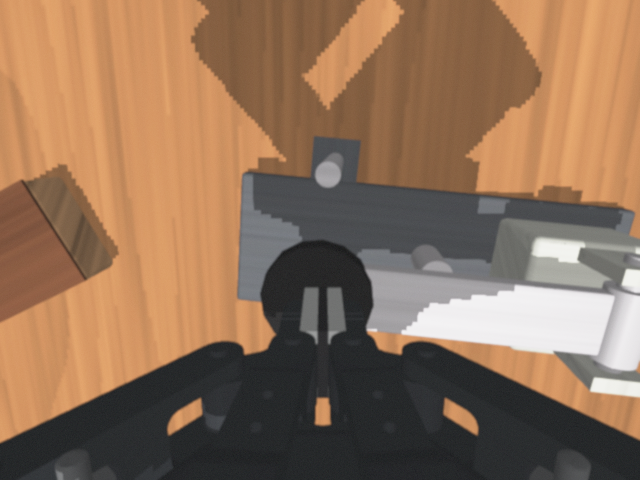

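Emit:
send_rows(motion=[0, 0, 0.2, 0, 0])

```text
time: 17.85
eef_pos: [0.5161, -0.3123, 0.0481]
tcp_rot: [0.999, 0.008, -0.031, -0.005]
contact_force: [-3.8, 1.6, 6.9]
opening: -0.001
```

```bash
python3 pad.py wrist19; for k in 1 2 3; do python3 - <<'E'
from h import *
for n in ('side','scene','side','scene'): shot(n)
s=ctrl.get_state(); print(s['time'],s['eef_pos'].round(4),s['contact_force'].round(2))
E
done; python3 pad.py wrist20 | tail -1; python3 - <<'E'
from h import *
i,d,p,T=shot('side'); P,u,v=cloud(d,p,T)
i2,d2,p2,T2=shot('scene'); P2,_,_=cloud(d2,p2,T2)
for Q in (P,P2):
    rep('bar',sel(Q,(.5,.58),(.225,.262),(.185,.215))); rep('rim',sel(Q,(.45,.62),(.14,.35),(.095,.115)))
V=[i[130:250,230:390],i2[220:340,270:430],i[270:360,330:450],i2[170:260,195:315]]
a=[cv2.resize(x,(400,300),interpolation=cv2.INTER_CUBIC) for x in V]
save('v20',np.vstack([np.hstack(a[:2]),np.hstack(a[2:])]))
E
```

```text
17.85 [ 0.5161 -0.3123  0.0481] [ 0.9995  0.0082 -0.0311 -0.005 ] [-3.82  1.56  6.94]
pad 7668 med [ 0.519  -0.3033  0.0861] rect c [ 0.5166 -0.3067] sz [0.0372 0.0423] ang 89.3 line ang 3.6 zr [0.084 0.124]
circle [ 0.5166 -0.3098] 0.0219
plane [ 0.2737 -0.8868  0.0989]
pin 5699 med [ 0.5164 -0.3003  0.0858] rect c [ 0.5136 -0.291 ] sz [0.043  0.0633] ang 9.0 line ang 11.7 zr [0.085 0.087]
front part plane (centre z last) 3384 0.0857 [-0.0154 -0.1815  0.0879]
18.1 [ 0.5161 -0.3123  0.048 ] [-3.24  2.    7.32]
18.3 [ 0.5161 -0.3123  0.048 ] [-3.29  1.61  6.7 ]
18.5 [ 0.5161 -0.3123  0.048 ] [-3.26  1.74  7.83]
front part plane (centre z last) 3367 0.0856 [-0.0145 -0.1822  0.0879]
bar 0
rim 0
bar 91 med [0.5447 0.2447 0.2034] rect c [0.5409 0.2443] sz [0.0169 0.0345] ang 6.4 line ang -82.4 zr [0.191 0.207]
rim 387 med [0.5395 0.2608 0.103 ] rect c [0.5528 0.2502] sz [0.1301 0.1672] ang 7.7 line ang 70.0 zr [0.096 0.109]
```

View pics/v20.png

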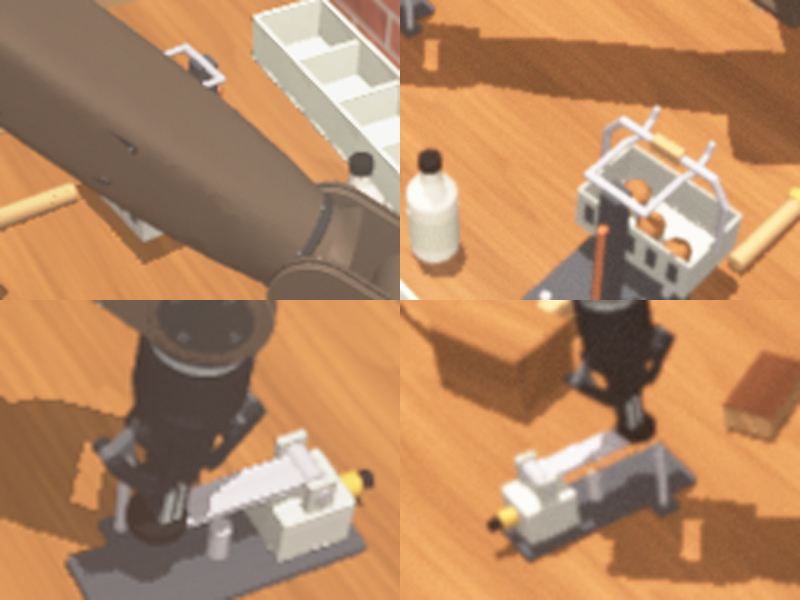

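The paddle is steady: pad z 0.0856 against the pin's 0.0855, push about 7 N, TCP constant over 0.7 s. The scene view shows the basket on both prongs with three knobs inside, untouched. I'll hand in.

```bash
python3 -c "
from plant import workorder; print(workorder.sign_off())"
```

```text
the job is handed in; nothing more can be done
None
```

I hung the basket on both hook prongs with all three knobs inside and let go. I then pushed the paddle to half travel with the shut fingertips and handed the job in while holding it there, about 18.7 s in. No verdict was reported.

**Basket:** right after release I measured the handle centre about 3 mm from the seat, with the basket level (rim at 107 mm all round). In the last picture from the scene camera it still hangs on both prongs with three knobs in it, untouched. The arm blocked the side camera by then, so that final check rests on one view.

**Paddle:** the pad's top was at 85.6 mm against 85.5 mm for the gauge pin. Its remaining slope puts the paddle angle at about 0.185 rad. The push was about 7 N up, and the tool stayed still over the last 0.65 s. The paddle never went deeper than this.

**What disagreed:**
- **First grasp:** it closed on air. In the pictures the fingertips sat about 44 mm behind the reported tool point, so I corrected for that by sight. Contact on the grip and on the pad confirmed it.
- **Tool tilt:** the tool drifted about 3.6° from vertical during the moves, and I left that as it was.

I went near no bystander, but I did not measure their positions again at the end.

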